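# Lay a display plinth down and square it up on the assembly board

## Task

Push the standing wooden display plinth over with a push near its top so that it falls flat on the assembly board, stepped face up; do not lift it. Then slide it sideways against the side fence and press it there with about 8 newtons for a second, then slide it along the fence to the end stop and press it there the same way, never squeezing it against either bar with more than 15 newtons. Leave it square in the corner, flush with both bars, and leave the brush rest, dropper bottles and cup alone.

Things in the scene. Friction and masses are not known exactly. Their poses are not given: they have to be found in the camera images.
- plinth: Hardwood plinth standing on end: slab 36 thick (its x) x 90 wide (y) x 170 mm long (z, up as it stands); on its -x face a centred 10 mm thick step, 66 wide x 146 long, with dark inlay; +x is the flat back, turned roughly to the end stop. Origin: centre of the slab's lower end. Tip it towards its +x, over the back lower edge: 1 N near the top does, past about 15 degrees it falls by itself.
- plinth_mid (a point): Middle of the plinth's slab, 85 mm along its length from the origin, same axes. Lying flat on its back it is 18 mm above the board. The plinth weighs 0.32 to 0.48 kg; lying, it takes about 1.5 to 3.5 N to slide, unknown beforehand and to be felt; push level, as bearing down on it adds friction that takes force off the bar. Pushed low while it stands it only slides.
- board: Fixed cork-faced assembly board, 420 (x) x 460 (y) x 12 mm thick, top face 12 mm above the table; origin at the centre of its underside. Its +x edge is the far one.
- end_stop: Aluminium bar fixed across the far (+x) part of the board, square to the side fence: 260 long (its x) x 22 thick (its y) x 20 mm high plus two 6 mm nuts; origin at the centre of its underside, on the board. Working face: the one towards the robot, 11 mm from its centre line. Stiff: 1 mm too far is more than 15 N, so feel for it.
- side_fence: Aluminium bar on the board along the board's x, left or right of the plinth (differs between runs): 250 long (its x) x 22 thick (its y) x 20 mm high plus two 6 mm nuts; origin at the centre of its underside, on the board. Working face: the one towards the board's middle, 11 mm from its centre line. As stiff as the end stop.
- brush_rest: Low fixed wooden rest with three paint brushes lying along it, on the side of the board opposite to the side fence: 250 long (its x) x 50 wide (its y) x 27 mm high; origin at the centre of its underside. Not to be touched.
- dropper_a: Grey paint dropper bottle, 25 mm diameter, 78 high, loose, on the table beside the board; origin at its underside. To be left alone.
- dropper_b: White paint dropper bottle, 25 mm diameter, 78 high, loose, on the table beside the board; origin at its underside. To be left alone.
- cup: White plastic cup, 72 mm diameter, 85 high, loose, on the table beside the board; origin at its underside. To be left alone.
Not all that is in view belongs to the job. Leave any green or yellow look-alike of the plinth alone.

How it is judged:
By the outcome, as a careful person would: the job done as asked, in the order asked, and still so for the second after the job is handed in, with the robot touching nothing.
It also fails if it takes over 72 s, if anything falls off the work surface, if the arm or the gripper's body presses on something with over 40 N, if the wrist force passes 120 N, or if a joint passes its speed limit or range.

## Robot

A 6-joint arm with a two-finger parallel gripper is mounted at the origin on the work surface. World frame = base frame: x ahead of the robot, y to its left, z up, the work surface at z = 0. Lengths are in m, angles in rad, forces in N, time in s.
With the tool pointing down it reaches from about 0.325 to 0.9 m from the base axis. Payload 6.1 kg.
Tool frame: the origin (TCP) lies at the centre of the arm's flange, where the gripper is bolted on; the fingertips stand 173 mm ahead of it and the grasp point (between the pads) lies 155 mm ahead of it; y points along the fingers, x is the direction in which the jaws open and shut, and the axes are right-handed (so a half turn about y gives the same grasp; the last joint's range is limited). The gripper opens to 85 mm and grips with 20 to 120 N. Pads are 22 mm wide; open, the fingers measure 114 mm over their backs; the gripper's body (76 mm by 85 mm) begins 54 mm behind the grasp point. The pads swing forward as they close: fully open they stand 13 mm farther back than shut.
Start: joints at [1.098, 0.22, 1.526, -0, 1.395, -0.126], TCP at [0.212, 0.588, 0.405] pointing down, gripper open.
Joint ranges: [-2.98, 2.98], [-0.91, 2.08], [0.09, 2.57], [-1.24, 4.39], [0.2, 2.65], [-2.68, 2.68]. Speed limits (rad/s): [2.57, 2.57, 3.01, 3.14, 3.14, 3.14].

## Interface

Orientations are given as a unit quaternion [w, x, y, z].
In Python, from rig import * gives the robot as it stands.
- The arm moves only by the shell command python3 -m jog 'ROWS'. ROWS is JSON, a list of rows, each an object with "grip": the closure, from 0 (fully open) to 1 (shut); "delta_pos": the shift along the tool's x, y, z in cm, a list of three; "turn": the turn, a rotation vector about the tool's x, y, z in rad, a list of three. In form: [{"grip": grip, "delta_pos": [tx, ty, tz], "turn": [wx, wy, wz]}, ...]. A call has 1 to 10 rows; each row shifts and turns the pose as measured when the row begins, along the tool's axes as they then stand; what a row does not reach is not made up. A row lasts 1/12 s, in which the tool goes at most 41.7 mm and 7.16 degrees, less where a joint would pass 70% of its speed; a pose out of reach is approached as far as the arm can. A call is refused whole if a number of a shift passes 4.17 or a number of a turn 0.125, either way. A call with a gripper value outside its range is refused whole. The fingers move at their own pace and stop on an object; the grip force is fixed at half the most. Time passes only in rows, so rows that do not move let the fingers close. It gives the time, the measured TCP pose, the force and the opening at its end, in the units of the state.
- read_state(): the state, without advancing time (a new reading comes with each control period).
- get_image(name): name is "side" or "top"; returns (picture, depth): 420x560x3 uint8, red, green, blue; 420x560 float32, m along the optical axis (not along the pixel's ray), 0 where there is no reading.
- calibration(name): a dict with "fx", "fy", "cx", "cy" (pixels), "world_to_cam" (4x4, takes a point from world to camera coordinates). Camera axes: x right, y down, z forward; pixel columns grow to the right and rows downward; lengths in m; the calibration is good to about 2 mm. A picture is of the moment at which its call begins. calibration takes no time and is no camera call.
- sign_off(): hands the job in, once; it reports no verdict.
Trained networks look in the newest picture that a camera, given by its name, has taken for a name from the list of things; names that differ only in an ending like _2 or _b are one class to them, and where a whole thing is asked for, a point or a joint stands for the part that bears it (a point fixed in the world has none). Each returns a list of dicts, best first, with "score" (0 to 1); they miss things now and then, are a little off and sometimes report something else, mostly with a low value. They report only what shows in the picture. A call takes as long as a camera call. They do not tell look-alikes from the thing itself.
- boxes_of(camera, query): "point" ([x, y, z] in m, in world coordinates, good to about 4 mm: the middle of the surface that is visible of it).
- trace(camera, query): "pixels" (420x560 bool, what is visible of it).
- place_of(camera, query): "point" ([x, y, z] in m, in world coordinates, good to about 4 mm: a listed point, or the origin of a listed thing).
The state is a dict: "t": time; "qpos": joint angles; "joint_velocities": joint speeds; "tau": joint torques, N m; "position": TCP position; "ee_rot": TCP orientation; "force": force on the tool from outside, world axes, zero at the start; "torque": the same for the moment, N m; "opening": finger opening in m.
Only numpy, scipy, OpenCV 4.12 (cv2) and the standard library are available. Lean on these libraries where they do the work, as an engineer would, in place of code of your own. Each camera call takes 0.05 s, during which the arm holds its last target.

## Working session

There is one attempt and no reset: what is moved stays moved. The work goes in short steps, Python scripts to look and compute and a shell command to move; the robot and the scene stay as the last step left them, time stands still between calls to the robot, and variables do not carry over. Pictures are saved under pics/ and viewed, and the job is handed in when it is done.

```bash
ls; mkdir -p pics; python3 - <<'E'
from rig import *
import cv2
s=read_state();print({k:np.round(v,3).tolist() if hasattr(v,'__len__') else v for k,v in s.items()} if 'np' in globals() else s)
for c in("side","top"):
    p,d=get_image(c);cv2.imwrite(f"pics/{c}0.png",p[:,:,::-1])
    print(calibration(c))
E
```

```text
pics
{'t': 0.0, 'qpos': array([ 1.09792265e+00,  2.21230220e-01,  1.52762684e+00,  1.30693891e-05,
        1.39475035e+00, -1.26109456e-01]), 'joint_velocities': array([ 0.00061709, -0.00043661, -0.00075742, -0.00195422,  0.000757  ,
        0.00036461]), 'tau': array([-3.06612365e-04, -4.96935332e+01, -3.89376569e+01, -2.74227496e-04,
        1.15928732e-02,  2.99788746e-05]), 'position': array([0.2122879 , 0.58754248, 0.40358807]), 'ee_rot': array([-0.57843237,  0.57908965,  0.40561323, -0.40687723]), 'force': array([-0.07660705,  0.79196668, -0.54092122]), 'torque': array([-0.05323828,  0.00201421,  0.05062013]), 'opening': 0.08509458617433988}
{'fx': 467.2229801699698, 'fy': 467.2229801699698, 'cx': 279.1547519327551, 'cy': 213.6344953356616, 'world_to_cam': array([[ 0.99089295, -0.13411201, -0.01204705, -0.47693748],
       [-0.07923473, -0.50840497, -0.85746501,  0.12225908],
       [ 0.10887157,  0.85061058, -0.51440123,  1.14091234],
       [ 0.        ,  0.        ,  0.        ,  1.        ]])}
{'fx': 508.0987319375798, 'fy': 508.0987319375798, 'cx': 281.77879686744063, 'cy': 214.50970194905375, 'world_to_cam': array([[ 1.12172792e-02, -9.99934883e-01,  2.09814480e-03,
        -1.63219853e-02],
       [-9.87621175e-01, -1.14074045e-02, -1.56442593e-01,
         4.75892167e-01],
       [ 1.56456341e-01, -3.17311986e-04, -9.87684825e-01,
         1.30441821e+00],
       [ 0.00000000e+00,  0.00000000e+00,  0.00000000e+00,
         1.00000000e+00]])}
```

View pics/side0.png

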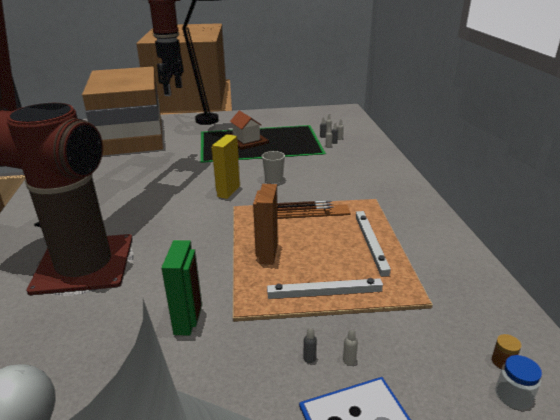

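View pics/top0.png

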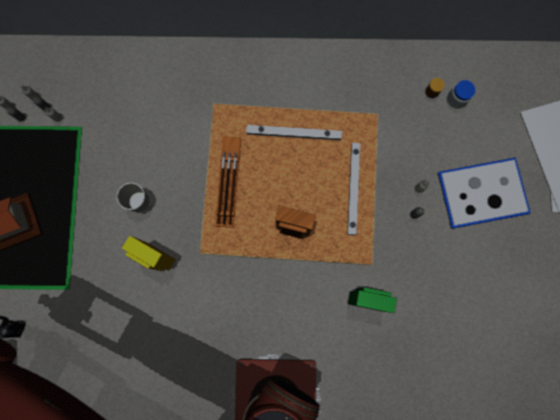

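```bash
cat > h.py <<'E'
from rig import *
import numpy as np, cv2
from scipy.spatial.transform import Rotation as R
def rot(s=None):
    q=(s or read_state())["ee_rot"];return R.from_quat([q[1],q[2],q[3],q[0]])
def cloud(c,d):
    K=calibration(c);v,u=np.mgrid[0:420,0:560]
    P=np.stack([(u-K["cx"])/K["fx"]*d,(v-K["cy"])/K["fy"]*d,d],-1)
    M=K["world_to_cam"];return (P-M[:3,3])@M[:3,:3]
def st():
    s=read_state();print("t",round(s["t"],3),"pos",s["position"].round(4),"F",s["force"].round(2),"T",s["torque"].round(2),"op",round(s["opening"],4));print(rot(s).as_matrix().round(3));return s
E
python3 - <<'E'
from h import *
st()
for c in("side","top"):
    get_image(c)
    for q in("plinth","board","end_stop","side_fence","brush_rest","dropper_a","dropper_b","cup"):
        print(c,q,[(np.round(r["point"],3).tolist(),round(r["score"],2)) for r in place_of(c,q)])
E
```

```text
t 0.1 pos [0.2123 0.5876 0.4037] F [ 0.61 -0.26 -0.49] T [ 0.04  0.01 -0.06] op 0.0856
[[ 0.34  -0.001 -0.94 ]
 [ 0.94  -0.002  0.34 ]
 [-0.002 -1.     0.   ]]
side plinth [([0.448, -0.044, 0.01], 0.73), ([0.365, 0.316, 0.001], 0.73), ([0.253, -0.232, 0.0], 0.65)]
side board [([0.572, -0.033, 0.002], 0.68)]
side end_stop [([0.708, -0.041, 0.011], 0.65)]
side side_fence [([0.554, -0.206, 0.015], 0.91), ([0.49, -0.373, -0.004], 0.65)]
side brush_rest [([0.573, 0.135, 0.009], 0.76)]
side dropper_a [([0.562, -0.384, -0.002], 0.64)]
side dropper_b [([0.562, -0.384, -0.002], 0.64)]
side cup [([0.508, 0.381, 0.002], 0.83)]
top plinth [([0.448, -0.038, 0.014], 0.89), ([0.256, -0.235, 0.001], 0.62)]
top board [([0.578, -0.034, -0.002], 0.79), ([0.489, -0.371, -0.002], 0.22)]
top end_stop [([0.708, -0.04, 0.012], 0.83)]
top side_fence [([0.551, -0.198, 0.01], 0.95)]
top brush_rest [([0.573, 0.138, 0.017], 0.65), ([0.706, -0.039, 0.014], 0.32)]
top dropper_a [([0.56, -0.385, -0.0], 0.61)]
top dropper_b [([0.56, -0.385, -0.0], 0.61)]
top cup [([0.512, 0.376, 0.001], 0.89)]
```

```bash
cat > geo.py <<'E'
from h import *
def sel(P,lo,hi):
    m=np.all((P>lo)&(P<hi),-1);return m
def rect(Q):
    r=cv2.minAreaRect((Q[:,:2]*1000).astype(np.float32));return r
E
python3 - <<'E'
from geo import *
for c in("top","side"):
    p,d=get_image(c);P=cloud(c,d)
    P=np.where(d[...,None]>0,P,9)
    print(c)
    for n,lo,hi in(("plinth top",[.37,-.13,.172],[.53,.05,.19]),("end stop",[.66,-.19,.027],[.76,.12,.036]),("fence",[.40,-.24,.027],[.69,-.16,.036]),("board",[.3,-.3,.007],[.85,.25,.017]),("rest",[.4,.09,.025],[.75,.18,.06]),("fingers",[.1,.4,.2],[.35,.75,.4])):
        Q=P[sel(P,lo,hi)]
        if len(Q)>5: print(n,len(Q),"z",np.median(Q[:,2]).round(4),"rect",[np.round(x,1) for x in rect(Q)],Q.min(0).round(3),Q.max(0).round(3))
E
```

```text
top
plinth top 622 z 0.1821 rect [array([443.7, -40.2]), array([89.6, 44.6]), np.float64(75.5)] [ 0.416 -0.087  0.172] [0.476 0.005 0.189]
end stop 653 z 0.0319 rect [array([706.6, -39.9]), array([259.8,  25.1]), np.float64(86.9)] [ 0.688 -0.17   0.027] [0.725 0.09  0.036]
fence 648 z 0.032 rect [array([ 559.4, -201.3]), array([264.6,  55.8]), np.float64(5.4)] [ 0.427 -0.219  0.027] [ 0.689 -0.161  0.036]
board 19821 z 0.0122 rect [array([574.5, -24. ]), array([548.8, 545.3]), np.float64(0.3)] [ 0.3   -0.298  0.007] [0.849 0.249 0.017]
rest 662 z 0.0376 rect [array([569.6, 137. ]), array([ 48.9, 244.9]), np.float64(86.7)] [0.448 0.109 0.025] [0.691 0.167 0.046]
fingers 436 z 0.3176 rect [array([196.1, 538.9]), array([48. , 28.4]), np.float64(65.4)] [0.176 0.514 0.249] [0.218 0.56  0.353]
side
plinth top 384 z 0.1829 rect [array([446.2, -44.2]), array([90.8, 44.9]), np.float64(73.6)] [ 0.415 -0.093  0.172] [0.475 0.001 0.186]
end stop 535 z 0.0333 rect [array([708.5, -42. ]), array([264.8,  23.6]), np.float64(87.1)] [ 0.691 -0.174  0.027] [0.725 0.09  0.036]
fence 929 z 0.0331 rect [array([ 554. , -205.3]), array([ 26.5, 250.3]), np.float64(86.7)] [ 0.429 -0.223  0.027] [ 0.679 -0.186  0.036]
board 14740 z 0.0135 rect [array([573.8, -35.9]), array([465.9, 421.3]), np.float64(86.8)] [ 0.352 -0.277  0.007] [0.796 0.205 0.017]
rest 417 z 0.0384 rect [array([573.3, 132.5]), array([ 46.2, 155. ]), np.float64(86.5)] [0.495 0.106 0.025] [0.652 0.157 0.043]
fingers 1142 z 0.3263 rect [array([187.5, 646. ]), array([119.1, 259.7]), np.float64(24.1)] [0.1  0.51 0.2 ] [0.25  0.749 0.4  ]
```

```bash
python3 -m jog '[{"grip":1,"delta_pos":[-3.2,0,-2.3],"turn":[0,0,0]},{"grip":1,"delta_pos":[-3.2,0,-2.3],"turn":[0,0,0]},{"grip":1,"delta_pos":[-3.2,0,-2.3],"turn":[0,0,0]},{"grip":1,"delta_pos":[-3.2,0,-2.3],"turn":[0,0,0]},{"grip":1,"delta_pos":[-3.2,0,-2.3],"turn":[0,0,0]},{"grip":1,"delta_pos":[-3.2,0,-2.3],"turn":[0,0,0]},{"grip":1,"delta_pos":[-3.2,0,-2.3],"turn":[0,0,0]},{"grip":1,"delta_pos":[-3.2,0,-2.3],"turn":[0,0,0]}]'; python3 -c "
from h import *
st()"
```

```text
t: 1.77
position: [0.2987, 0.2791, 0.4009]
ee_rot: [0.576, -0.576, -0.409, 0.41]
force: [0.5, -0.0, 0.2]
opening: 0.0001
t 1.767 pos [0.2987 0.2791 0.4009] F [ 0.45 -0.02  0.19] T [-0.04 -0.02 -0.02] op 0.0001
[[ 0.329 -0.001 -0.944]
 [ 0.944 -0.     0.329]
 [-0.001 -1.     0.001]]
```

```bash
cat >> h.py <<'E'
def to(x,y,z,yaw=None):
    s=read_state();r=rot(s);d=r.inv().apply(np.array([x,y,z])-s["position"])*100
    M=r.as_matrix();a=np.degrees(np.arctan2(M[1,0],M[0,0]))
    print("t",round(s["t"],2),"pos",s["position"].round(4),"F",s["force"].round(2),"delta cm",d.round(3),"norm",np.linalg.norm(d).round(2),"yaw",a.round(2), "turn y(rad)",None if yaw is None else round(-np.radians(yaw-a),4),"tilt",M[2].round(4))
E
python3 -c "
from h import *
to(.385,-.025,.40,75)"
```

```text
t 1.77 pos [0.2987 0.2791 0.4009] F [ 0.45 -0.02  0.19] delta cm [-25.878   0.089 -18.15 ] norm 31.61 yaw 70.8 turn y(rad) -0.0732 tilt [-6.e-04 -1.e+00  8.e-04]
```

```bash
python3 -m jog '[{"grip":1,"delta_pos":[-3.25,0,-2.3],"turn":[0,0,0]},{"grip":1,"delta_pos":[-3.25,0,-2.3],"turn":[0,0,0]},{"grip":1,"delta_pos":[-3.25,0,-2.3],"turn":[0,0,0]},{"grip":1,"delta_pos":[-3.25,0,-2.3],"turn":[0,0,0]},{"grip":1,"delta_pos":[-3.25,0,-2.3],"turn":[0,0,0]},{"grip":1,"delta_pos":[-3.25,0,-2.3],"turn":[0,0,0]},{"grip":1,"delta_pos":[-3.25,0,-2.3],"turn":[0,0,0]},{"grip":1,"delta_pos":[-3.25,0,-2.3],"turn":[0,-0.075,0]}]'; python3 -c "
from h import *
to(.385,-.025,.323,75)"
```

```text
t: 2.43
position: [0.3862, -0.0416, 0.4044]
ee_rot: [-0.557, 0.562, 0.435, -0.428]
force: [0.3, 0.7, 0.8]
opening: 0.0002
t 2.43 pos [ 0.3862 -0.0416  0.4044] F [0.32 0.73 0.78] delta cm [1.546 8.141 0.63 ] norm 8.31 yaw 75.29 turn y(rad) 0.0051 tilt [ 0.0033 -0.9999 -0.0119]
```

```bash
python3 -m jog '[{"grip":1,"delta_pos":[1.5,0,0.6],"turn":[0,0,0]},{"grip":1,"delta_pos":[0,3.5,0],"turn":[0,0,0]},{"grip":1,"delta_pos":[0,3.5,0],"turn":[0,0,0]},{"grip":1,"delta_pos":[0,1,0],"turn":[0,0,0]},{"grip":1,"delta_pos":[0,0,0],"turn":[0,0,0]}]'; python3 - <<'E'
from h import *
to(.385,-.025,.323,75)
for c in("side","top"):
    p,d=get_image(c);cv2.imwrite(f"pics/{c}1.png",p[:,:,::-1])
E
```

```text
t: 2.85
position: [0.3874, -0.0421, 0.3258]
ee_rot: [-0.558, 0.572, 0.43, -0.42]
force: [-0.7, -0.2, -0.3]
opening: -0.0003
t 2.85 pos [ 0.3874 -0.0421  0.3258] F [-0.75 -0.21 -0.3 ] delta cm [1.576 0.26  0.714] norm 1.75 yaw 73.95 turn y(rad) -0.0183 tilt [-6.000e-04 -9.997e-01 -2.370e-02]
```

View pics/side1.png

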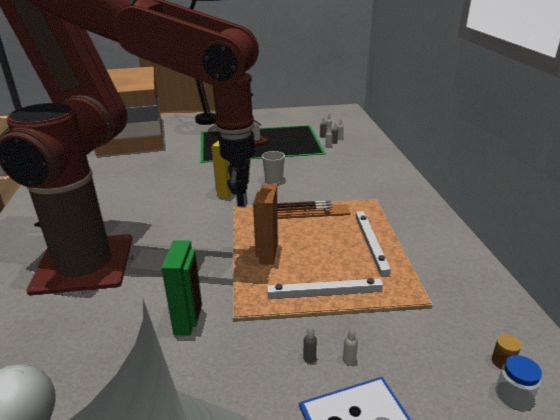

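View pics/top1.png

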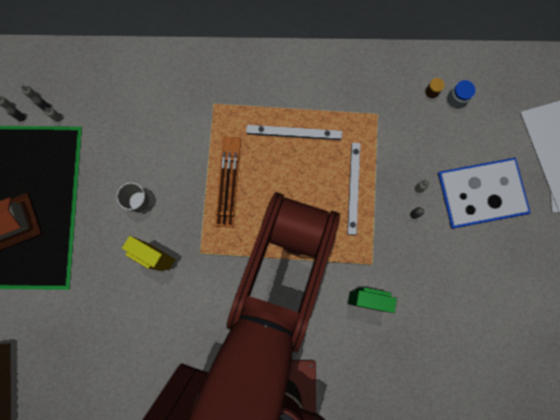

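```bash
python3 -m jog '[{"grip":1,"delta_pos":[1.6,0.3,0.7],"turn":[0.024,-0.018,0]},{"grip":1,"delta_pos":[0,0,0],"turn":[0,0,0]}]'; python3 - <<'E'
from h import *
to(.385,-.025,.323,75)
E
```

```text
t: 3.12
position: [0.3866, -0.0243, 0.3271]
ee_rot: [-0.559, 0.562, 0.432, -0.43]
force: [0.3, -1.4, -0.5]
opening: -0.0003
t 3.12 pos [ 0.3866 -0.0243  0.3271] F [ 0.32 -1.44 -0.53] delta cm [-0.108  0.413  0.141] norm 0.45 yaw 75.05 turn y(rad) 0.0009 tilt [-8.0e-04 -1.0e+00 -4.9e-03]
```

```bash
python3 -m jog '[{"grip":1,"delta_pos":[0,0,-0.7],"turn":[0,0,0]},{"grip":1,"delta_pos":[0,0,-0.7],"turn":[0,0,0]},{"grip":1,"delta_pos":[0,0,-0.5],"turn":[0,0,0]},{"grip":1,"delta_pos":[0,0,-0.5],"turn":[0,0,0]},{"grip":1,"delta_pos":[0,0,-0.5],"turn":[0,0,0]},{"grip":1,"delta_pos":[0,0,-0.5],"turn":[0,0,0]},{"grip":1,"delta_pos":[0,0,-0.5],"turn":[0,0,0]},{"grip":1,"delta_pos":[0,0,-0.5],"turn":[0,0,0]}]'; python3 - <<'E'
from h import *
to(.385,-.025,.323,75)
for c in("side",):
    p,d=get_image(c);cv2.imwrite(f"pics/{c}2.png",p[:,:,::-1])
E
```

```text
t: 3.78
position: [0.4358, -0.0375, 0.3333]
ee_rot: [-0.555, 0.565, 0.434, -0.428]
force: [0.8, 0.4, 0.2]
opening: 0.0001
t 3.78 pos [ 0.4358 -0.0375  0.3333] F [0.79 0.41 0.25] delta cm [-0.091  0.946  5.25 ] norm 5.34 yaw 75.18 turn y(rad) 0.0032 tilt [-0.0019 -0.9999 -0.0168]
```

View pics/side2.png

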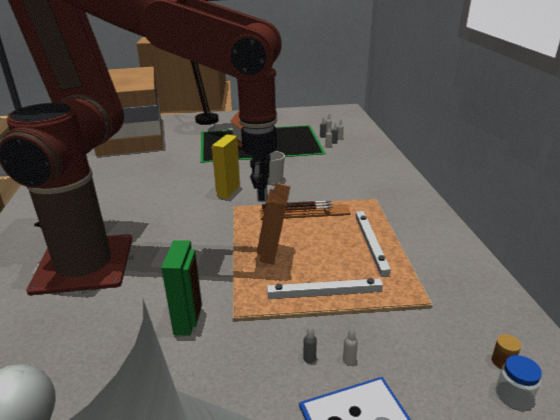

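```bash
python3 -m jog '[{"grip":1,"delta_pos":[0,0.2,-0.6],"turn":[0,0,0]},{"grip":1,"delta_pos":[0,0.2,-0.6],"turn":[0,0,0]},{"grip":1,"delta_pos":[0,0.1,-0.6],"turn":[0,0,0]},{"grip":1,"delta_pos":[0,0,-0.6],"turn":[0,0,0]},{"grip":1,"delta_pos":[0,0,0],"turn":[0,0,0]},{"grip":1,"delta_pos":[0,0,0],"turn":[0,0,0]},{"grip":1,"delta_pos":[0,0,0],"turn":[0,0,0]},{"grip":1,"delta_pos":[0,0,0],"turn":[0,0,0]}]'; python3 - <<'E'
from h import *
to(.385,-.025,.323,75)
for c in("side",):
    p,d=get_image(c);cv2.imwrite(f"pics/{c}3.png",p[:,:,::-1])
E
```

```text
t: 4.5
position: [0.4626, -0.0448, 0.3274]
ee_rot: [-0.556, 0.565, 0.434, -0.428]
force: [-0.6, -0.2, 0.6]
opening: -0.0001
t 4.5 pos [ 0.4626 -0.0448  0.3274] F [-0.57 -0.16  0.58] delta cm [-0.07   0.311  8.011] norm 8.02 yaw 75.16 turn y(rad) 0.0028 tilt [-0.002  -0.9999 -0.0157]
```

View pics/side3.png

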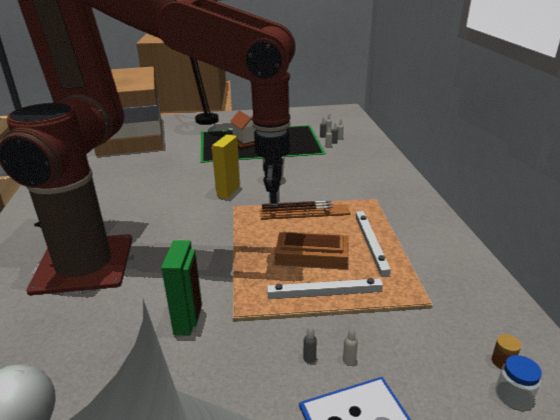

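```bash
cat > lay.py <<'E'
from geo import *
def lay(c="side",save=None):
    p,d=get_image(c);P=cloud(c,d);P=np.where(d[...,None]>0,P,9)
    if save: cv2.imwrite(save,p[:,:,::-1])
    zb={"side":.0013,"top":0}[c]
    for n,lo,hi in(("step",[.4,-.22,.053],[.72,.08,.064]),("slab",[.4,-.185,.040],[.695,.08,.064])):
        m=sel(P,np.array(lo)+[0,0,zb],np.array(hi)+[0,0,zb]).astype(np.uint8)
        k,l,s,_=cv2.connectedComponentsWithStats(m)
        if k<2: continue
        i=1+np.argmax(s[1:,4]);Q=P[l==i];r=rect(Q);print(c,n,len(Q),"z",np.median(Q[:,2]).round(4),"rect",[np.round(x,1) for x in r])
E
python3 - <<'E'
from lay import *
lay("side");lay("top","pics/top3.png")
for c in("side","top"):
  for q in("plinth_mid","plinth"):
    print(c,q,[(np.round(r["point"],3).tolist(),round(r["score"],2)) for r in place_of(c,q)])
E
```

```text
side step 1059 z 0.0599 rect [array([551.5, -70.8]), array([ 71.3, 146. ]), np.float64(75.6)]
side slab 1755 z 0.0583 rect [array([552.1, -69.9]), array([ 94.6, 169.8]), np.float64(75.7)]
top step 48 z 0.0584 rect [array([619.8, -84.7]), array([65.3,  9.2]), np.float64(75.1)]
top slab 174 z 0.0492 rect [array([624.6, -85.6]), array([89.1, 19.2]), np.float64(74.5)]
side plinth_mid [([0.551, -0.068, 0.028], 0.94), ([0.364, 0.317, 0.083], 0.79), ([0.255, -0.231, 0.086], 0.66)]
side plinth [([0.366, 0.321, 0.004], 0.87), ([0.468, -0.05, 0.029], 0.83), ([0.254, -0.231, 0.0], 0.77)]
top plinth_mid [([0.254, -0.233, 0.083], 0.9), ([0.368, 0.319, 0.085], 0.59)]
top plinth [([0.255, -0.233, -0.004], 0.83), ([0.468, -0.048, 0.033], 0.82), ([0.364, 0.321, 0.004], 0.8)]
```

View pics/top3.png

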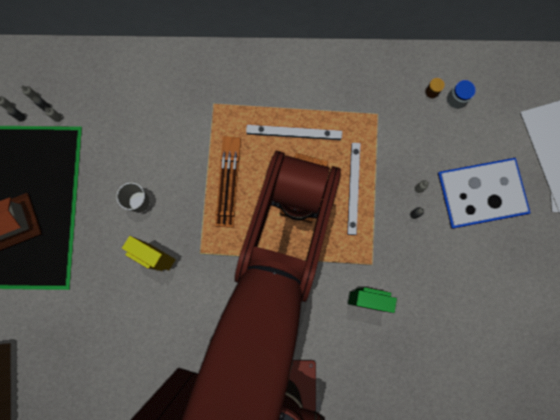

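```bash
python3 -m jog '[{"grip":0,"delta_pos":[0,0,0],"turn":[0.016,0.12,0]},{"grip":0,"delta_pos":[0,0,0],"turn":[0,0.125,0]},{"grip":0,"delta_pos":[0,0,0],"turn":[0,0.125,0]},{"grip":0,"delta_pos":[0,0,0],"turn":[0,0.125,0]},{"grip":0,"delta_pos":[0,0,0],"turn":[0,0.125,0]},{"grip":0,"delta_pos":[0,0,0],"turn":[0,0.125,0]},{"grip":0,"delta_pos":[0,0,0],"turn":[0,0.125,0]},{"grip":0,"delta_pos":[0,0,0],"turn":[0,0.125,0]},{"grip":0,"delta_pos":[0,0,0],"turn":[0,0.125,0]},{"grip":0,"delta_pos":[0,0,0],"turn":[0,0.125,0]}]'; python3 - <<'E'
from h import *
to(.555,.022,.25,-3.2)
E
```

```text
t: 5.68
position: [0.4622, -0.0447, 0.3281]
ee_rot: [-0.706, 0.707, 0.022, -0.022]
force: [-0.2, 0.3, -0.4]
opening: 0.0856
t 5.68 pos [ 0.4622 -0.0447  0.3281] F [-0.17  0.28 -0.37] delta cm [9.666 7.81  6.095] norm 13.84 yaw 3.51 turn y(rad) 0.1171 tilt [ 4.0e-04 -1.0e+00 -1.1e-03]
```

```bash
python3 -m jog '[{"grip":0,"delta_pos":[2.4,1.5,1.7],"turn":[0,0.11,0]},{"grip":0,"delta_pos":[2.4,1.9,1.7],"turn":[0,0,0]},{"grip":0,"delta_pos":[2.4,1.9,1.7],"turn":[0,0,0]},{"grip":0,"delta_pos":[2,1.9,1.6],"turn":[0,0,0]},{"grip":0,"delta_pos":[0,0,0],"turn":[0,0,0]},{"grip":0,"delta_pos":[0,0,0],"turn":[0,0,0]}]'; python3 - <<'E'
from h import *
to(.555,.022,.20,-3.2)
E
```

```text
t: 6.18
position: [0.5609, 0.0213, 0.2545]
ee_rot: [-0.706, 0.708, -0.021, 0.025]
force: [0.4, 0.0, 0.9]
opening: 0.0853
t 6.18 pos [0.5609 0.0213 0.2545] F [0.43 0.05 0.87] delta cm [-0.619  5.449  0.046] norm 5.48 yaw -3.73 turn y(rad) -0.0092 tilt [ 0.0054 -1.     -0.003 ]
```

```bash
python3 -m jog '[{"grip":0,"delta_pos":[-0.6,2.5,0],"turn":[0,-0.009,0]},{"grip":0,"delta_pos":[0,2.5,0],"turn":[0,0,0]},{"grip":0,"delta_pos":[0,1.5,0],"turn":[0,0,0]},{"grip":0,"delta_pos":[0,0,0],"turn":[0,0,0]},{"grip":0,"delta_pos":[0,0,0],"turn":[0,0,0]}]'; python3 - <<'E'
from lay import *
to(.555,.022,.181,-3.2)
lay("side","pics/side4.png");lay("top","pics/top4.png")
E
```

```text
t: 6.6
position: [0.5551, 0.0202, 0.1916]
ee_rot: [-0.705, 0.708, -0.016, 0.023]
force: [0.5, -0.0, 0.9]
opening: 0.0853
t 6.6 pos [0.5551 0.0202 0.1916] F [ 0.47 -0.01  0.93] delta cm [-0.029  1.058  0.183] norm 1.07 yaw -3.16 turn y(rad) 0.0006 tilt [ 0.0102 -0.9999 -0.004 ]
side step 1057 z 0.0598 rect [array([552.1, -69.9]), array([ 71.4, 146. ]), np.float64(76.3)]
side slab 1757 z 0.0583 rect [array([552. , -70.6]), array([ 94.2, 169.8]), np.float64(76.1)]
top step 1202 z 0.0588 rect [array([548.6, -68.5]), array([ 66.4, 148.7]), np.float64(77.6)]
top slab 1702 z 0.0575 rect [array([549.2, -71.2]), array([ 81.4, 170.9]), np.float64(76.3)]
```

View pics/side4.png

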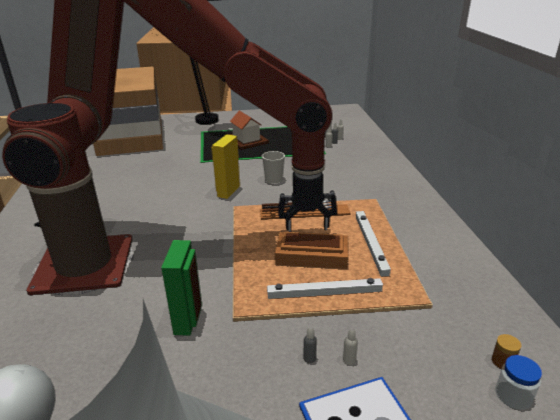

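View pics/top4.png

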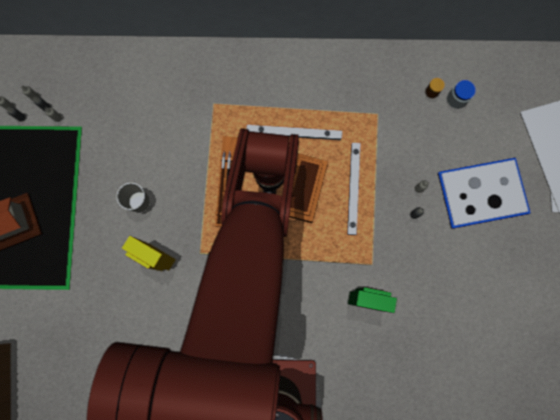

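```bash
python3 -m jog '[{"grip":0,"delta_pos":[0,1.0,0],"turn":[0.004,0,0.01]},{"grip":0,"delta_pos":[0,0,0],"turn":[0,0,0]},{"grip":0,"delta_pos":[0,0,0],"turn":[0,0,0]}]'; python3 - <<'E'
from h import *
to(.555,.022,.181,-3.2)
print(rot().apply([0,0,-1]))
E
```

```text
t: 6.95
position: [0.5573, 0.0196, 0.1858]
ee_rot: [-0.707, 0.707, -0.017, 0.022]
force: [-0.4, -0.2, 0.8]
opening: 0.0853
t 6.95 pos [0.5573 0.0196 0.1858] F [-0.42 -0.19  0.82] delta cm [-0.247  0.477  0.229] norm 0.58 yaw -3.2 turn y(rad) 0.0001 tilt [ 0.0076 -1.      0.    ]
[-5.57349575e-02 -9.98445599e-01 -3.54008460e-05]
```

```bash
python3 -m jog '[{"grip":0,"delta_pos":[-0.2,0.6,0],"turn":[0,0,0.006]},{"grip":0,"delta_pos":[0,0,-0.5],"turn":[0,0,0]},{"grip":0,"delta_pos":[0,0,-0.5],"turn":[0,0,0]},{"grip":0,"delta_pos":[0,0,-0.3],"turn":[0,0,0]}]'; python3 - <<'E'
from h import *
to(.555,.022,.181,-3.2)
E
```

```text
t: 7.28
position: [0.555, 0.0062, 0.1804]
ee_rot: [-0.707, 0.707, -0.018, 0.02]
force: [-0.5, -0.2, 0.3]
opening: 0.0854
t 7.28 pos [0.555  0.0062 0.1804] F [-0.54 -0.23  0.3 ] delta cm [-0.087 -0.061  1.58 ] norm 1.58 yaw -3.12 turn y(rad) 0.0014 tilt [ 2.9e-03 -1.0e+00 -1.0e-04]
```

```bash
for i in 1; do python3 -m jog '[{"grip":0,"delta_pos":[0,0,-0.3],"turn":[0,0,0]},{"grip":0,"delta_pos":[0,0,-0.3],"turn":[0,0,0]},{"grip":0,"delta_pos":[0,0,-0.3],"turn":[0,0,0]},{"grip":0,"delta_pos":[0,0,-0.3],"turn":[0,0,0]},{"grip":0,"delta_pos":[0,0,-0.3],"turn":[0,0,0]}]'; done; python3 - <<'E'
from h import *
to(.555,-.05,.181,-3.2)
E
python3 -m jog '[{"grip":0,"delta_pos":[0,0,-0.3],"turn":[0,0,0]},{"grip":0,"delta_pos":[0,0,-0.3],"turn":[0,0,0]},{"grip":0,"delta_pos":[0,0,-0.3],"turn":[0,0,0]},{"grip":0,"delta_pos":[0,0,-0.3],"turn":[0,0,0]},{"grip":0,"delta_pos":[0,0,-0.3],"turn":[0,0,0]}]'; python3 - <<'E'
from lay import *
to(.555,-.05,.181,-3.2)
lay("side","pics/side5.png");lay("top")
E
```

```text
t: 7.7
position: [0.5538, -0.0105, 0.1804]
ee_rot: [0.707, -0.706, 0.019, -0.021]
force: [-0.7, 1.7, 0.1]
opening: 0.0855
t 7.7 pos [ 0.5538 -0.0105  0.1804] F [-0.7   1.68  0.14] delta cm [ 0.341 -0.066 -3.936] norm 3.95 yaw -3.23 turn y(rad) -0.0004 tilt [ 0.0018 -1.      0.0015]
t: 8.12
position: [0.5525, -0.0265, 0.1803]
ee_rot: [0.708, -0.706, 0.02, -0.02]
force: [-0.1, 1.5, 1.2]
opening: 0.085
t 8.12 pos [ 0.5525 -0.0265  0.1803] F [-0.1   1.47  1.19] delta cm [ 0.377 -0.071 -2.334] norm 2.37 yaw -3.23 turn y(rad) -0.0005 tilt [ 7.0e-04 -1.0e+00  2.6e-03]
side step 1094 z 0.0599 rect [array([557.4, -86.8]), array([ 71.8, 145.5]), np.float64(83.3)]
side slab 1885 z 0.0584 rect [array([558.7, -75.6]), array([117.4, 170.1]), np.float64(84.2)]
top step 382 z 0.0587 rect [array([ 552.7, -108.4]), array([ 24.6, 146.5]), np.float64(81.3)]
top slab 733 z 0.0545 rect [array([ 552.7, -110.6]), array([ 37.7, 169.7]), np.float64(84.4)]
```

View pics/side5.png

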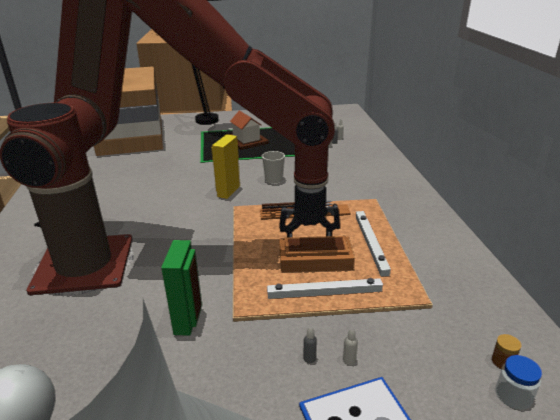

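```bash
python3 -m jog '[{"grip":0,"delta_pos":[0.02,0,-0.35],"turn":[0,0,0]},{"grip":0,"delta_pos":[0.02,0,-0.35],"turn":[0,0,0]},{"grip":0,"delta_pos":[0.02,0,-0.35],"turn":[0,0,0]},{"grip":0,"delta_pos":[0.02,0,-0.35],"turn":[0,0,0]},{"grip":0,"delta_pos":[0.02,0,-0.35],"turn":[0,0,0]},{"grip":0,"delta_pos":[0.02,0,-0.35],"turn":[0,0,0]},{"grip":0,"delta_pos":[0.02,0,-0.35],"turn":[0,0,0]},{"grip":0,"delta_pos":[0.02,0,-0.35],"turn":[0,0,0]},{"grip":0,"delta_pos":[0.02,0,-0.35],"turn":[0,0,0]},{"grip":0,"delta_pos":[0.02,0,-0.35],"turn":[0,0,0]}]'; python3 - <<'E'
from lay import *
to(.555,-.09,.181,-3.2)
lay("side");lay("top")
E
```

```text
t: 9.05
position: [0.5529, -0.0649, 0.1802]
ee_rot: [0.708, -0.706, 0.019, -0.02]
force: [0.1, 1.5, 0.7]
opening: 0.0854
t 9.05 pos [ 0.5529 -0.0649  0.1802] F [0.14 1.46 0.7 ] delta cm [ 0.347 -0.083 -2.494] norm 2.52 yaw -3.17 turn y(rad) 0.0005 tilt [ 0.0018 -1.      0.0021]
side step 1182 z 0.0599 rect [array([ 560.1, -122.2]), array([ 71.5, 146.1]), np.float64(87.0)]
side slab 2020 z 0.0583 rect [array([ 560.5, -113.9]), array([111.2, 170.2]), np.float64(86.9)]
top step 184 z 0.0585 rect [array([ 538.6, -151.1]), array([ 20.4, 112.7]), np.float64(77.0)]
top slab 479 z 0.0509 rect [array([ 556.4, -149.6]), array([ 34.2, 170.2]), np.float64(85.8)]
```

```bash
python3 -m jog '[{"grip":0,"delta_pos":[0.02,0,-0.25],"turn":[0,0,0]},{"grip":0,"delta_pos":[0.02,0,-0.25],"turn":[0,0,0]},{"grip":0,"delta_pos":[0.02,0,-0.25],"turn":[0,0,0]},{"grip":0,"delta_pos":[0.02,0,-0.2],"turn":[0,0,0]},{"grip":0,"delta_pos":[0.02,0,-0.15],"turn":[0,0,0]},{"grip":0,"delta_pos":[0,0,-0.1],"turn":[0,0,0]}]'; python3 - <<'E'
from lay import *
to(.555,-.09,.181,-3.2)
E
python3 -m jog '[{"grip":0,"delta_pos":[0,0,-0.05],"turn":[0,0,0]},{"grip":0,"delta_pos":[0,0,-0.05],"turn":[0,0,0]},{"grip":0,"delta_pos":[0,0,-0.05],"turn":[0,0,0]},{"grip":0,"delta_pos":[0,0,-0.05],"turn":[0,0,0]}]'; python3 - <<'E'
from lay import *
to(.555,-.09,.181,-3.2)
lay("side")
E
```

```text
t: 9.65
position: [0.5533, -0.078, 0.1803]
ee_rot: [0.708, -0.706, 0.019, -0.02]
force: [-0.2, 1.5, 0.1]
opening: 0.0852
t 9.65 pos [ 0.5533 -0.078   0.1803] F [-0.23  1.45  0.12] delta cm [ 0.233 -0.075 -1.186] norm 1.21 yaw -3.19 turn y(rad) 0.0002 tilt [ 0.002  -1.      0.0023]
t: 9.98
position: [0.5532, -0.0802, 0.1803]
ee_rot: [0.708, -0.706, 0.019, -0.02]
force: [-0.4, 2.1, -0.1]
opening: 0.0854
t 9.98 pos [ 0.5532 -0.0802  0.1803] F [-0.42  2.12 -0.13] delta cm [ 0.23  -0.076 -0.972] norm 1.0 yaw -3.18 turn y(rad) 0.0003 tilt [ 0.0021 -1.      0.0024]
side step 1224 z 0.0599 rect [array([ 559.9, -137.4]), array([ 70.4, 145.4]), np.float64(87.1)]
side slab 2058 z 0.0585 rect [array([ 560.9, -128.3]), array([113.8, 170.8]), np.float64(87.3)]
```

```bash
J='' ; python3 -m jog '[{"grip":0,"delta_pos":[0,0,-0.05],"turn":[0,0,0]},{"grip":0,"delta_pos":[0,0,-0.05],"turn":[0,0,0]},{"grip":0,"delta_pos":[0,0,-0.05],"turn":[0,0,0]},{"grip":0,"delta_pos":[0,0,-0.05],"turn":[0,0,0]}]'|egrep 'pos|for'; python3 -m jog '[{"grip":0,"delta_pos":[0,0,-0.05],"turn":[0,0,0]},{"grip":0,"delta_pos":[0,0,-0.05],"turn":[0,0,0]},{"grip":0,"delta_pos":[0,0,-0.04],"turn":[0,0,0]}]'|egrep 'pos|for'
```

```text
position: [0.5531, -0.0822, 0.1802]
force: [-0.3, 2.3, -0.5]
position: [0.553, -0.0838, 0.1802]
force: [0.8, 2.4, 0.4]
```

```bash
python3 -m jog '[{"grip":0,"delta_pos":[0,0,-0.04],"turn":[0,0,0]},{"grip":0,"delta_pos":[0,0,-0.04],"turn":[0,0,0]}]'|egrep 'pos|for'
```

```text
position: [0.553, -0.0846, 0.1803]
force: [-0.8, 2.6, 0.4]
```

```bash
python3 -m jog '[{"grip":0,"delta_pos":[0,0,-0.04],"turn":[0,0,0]},{"grip":0,"delta_pos":[0,0,-0.04],"turn":[0,0,0]}]'|egrep 'pos|for'
```

```text
position: [0.553, -0.0856, 0.1803]
force: [0.3, 2.3, 1.1]
```

```bash
python3 -m jog '[{"grip":0,"delta_pos":[0,0,-0.04],"turn":[0,0,0]},{"grip":0,"delta_pos":[0,0,-0.04],"turn":[0,0,0]}]'|egrep 'pos|for'
```

```text
position: [0.5529, -0.0864, 0.1803]
force: [-0.1, 1.3, 0.2]
```

```bash
python3 -m jog '[{"grip":0,"delta_pos":[0,0,-0.03],"turn":[0,0,0]},{"grip":0,"delta_pos":[0,0,-0.03],"turn":[0,0,0]}]'|egrep 'pos|for'
```

```text
position: [0.5529, -0.0871, 0.1803]
force: [0.0, 1.8, -0.3]
```

```bash
python3 -m jog '[{"grip":0,"delta_pos":[0,0,-0.03],"turn":[0,0,0]},{"grip":0,"delta_pos":[0,0,-0.03],"turn":[0,0,0]}]'|egrep 'pos|for'; python3 - <<'E'
from lay import *
lay("side","pics/side6.png")
E
```

```text
position: [0.5528, -0.0878, 0.1803]
force: [0.2, 2.5, 0.1]
side step 1242 z 0.06 rect [array([ 559.7, -146.3]), array([ 71.4, 145.5]), np.float64(87.2)]
side slab 1817 z 0.0591 rect [array([ 559.9, -133. ]), array([173.7, 103.8]), np.float64(0.0)]
```

View pics/side6.png

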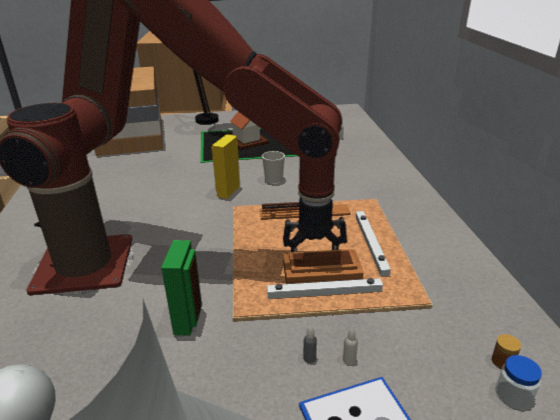

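Nearly at the fence (plinth front edge at about row 277, fence from row 283). Creeping on, one reading per short call.

```bash
python3 -m jog '[{"grip":0,"delta_pos":[0,0,-0.03],"turn":[0,0,0]},{"grip":0,"delta_pos":[0,0,-0.03],"turn":[0,0,0]}]'|egrep 'pos|for'
```

```text
position: [0.5528, -0.0885, 0.1803]
force: [0.7, 2.5, 0.2]
```

```bash
python3 -m jog '[{"grip":0,"delta_pos":[0,0,-0.03],"turn":[0,0,0]},{"grip":0,"delta_pos":[0,0,-0.03],"turn":[0,0,0]}]'|egrep 'pos|for'
```

```text
position: [0.5528, -0.0891, 0.1803]
force: [0.1, 3.1, 0.2]
```

```bash
python3 -m jog '[{"grip":0,"delta_pos":[0,0,-0.03],"turn":[0,0,0]}]'|egrep 'pos|for'
```

```text
position: [0.5527, -0.0894, 0.1803]
force: [-0.0, 2.7, 0.3]
```

```bash
python3 -m jog '[{"grip":0,"delta_pos":[0,0,-0.03],"turn":[0,0,0]}]'|egrep 'pos|for'
```

```text
position: [0.5527, -0.0898, 0.1803]
force: [-0.1, 3.1, -0.2]
```

```bash
python3 -m jog '[{"grip":0,"delta_pos":[0,0,-0.03],"turn":[0,0,0]}]'|egrep 'pos|for'
```

```text
position: [0.5527, -0.0901, 0.1803]
force: [-0.4, 2.3, 0.7]
```

```bash
python3 -m jog '[{"grip":0,"delta_pos":[0,0,-0.03],"turn":[0,0,0]}]'|egrep 'pos|for'
```

```text
position: [0.5527, -0.0904, 0.1803]
force: [0.2, 2.1, 0.6]
```

```bash
python3 -m jog '[{"grip":0,"delta_pos":[0,0,-0.03],"turn":[0,0,0]}]'|egrep 'pos|for'
```

```text
position: [0.5527, -0.0908, 0.1803]
force: [-0.1, 2.2, 0.2]
```

```bash
python3 -m jog '[{"grip":0,"delta_pos":[0,0,-0.03],"turn":[0,0,0]}]'|egrep 'pos|for'
```

```text
position: [0.5526, -0.091, 0.1803]
force: [-0.1, 4.5, 1.8]
```

```bash
python3 -m jog '[{"grip":0,"delta_pos":[0,0,-0.02],"turn":[0,0,0]}]'|egrep 'pos|for'
```

```text
position: [0.5526, -0.0911, 0.1803]
force: [0.6, 4.2, 0.5]
```

```bash
python3 -m jog '[{"grip":0,"delta_pos":[0,0,-0.02],"turn":[0,0,0]}]'|egrep 'pos|for'
```

```text
position: [0.5526, -0.0911, 0.1803]
force: [-0.3, 4.9, 1.1]
```

```bash
python3 -m jog '[{"grip":0,"delta_pos":[0,0,-0.03],"turn":[0,0,0]}]'|egrep 'pos|for'
```

```text
position: [0.5526, -0.0912, 0.1803]
force: [0.3, 4.7, 0.1]
```

```bash
python3 -m jog '[{"grip":0,"delta_pos":[0,0,-0.03],"turn":[0,0,0]}]'|egrep 'pos|for'
```

```text
position: [0.5526, -0.0913, 0.1803]
force: [-0.5, 4.5, 0.3]
```

```bash
python3 -m jog '[{"grip":0,"delta_pos":[0,0,-0.04],"turn":[0,0,0]}]'|egrep 'pos|for'
```

```text
position: [0.5525, -0.0914, 0.1803]
force: [0.1, 5.1, 1.0]
```

```bash
python3 -m jog '[{"grip":0,"delta_pos":[0,0,-0.05],"turn":[0,0,0]}]'|egrep 'pos|for'
```

```text
position: [0.5525, -0.0915, 0.1803]
force: [-0.2, 7.0, 1.5]
```

```bash
python3 -m jog '[{"grip":0,"delta_pos":[0,0,-0.05],"turn":[0,0,0]}]'|egrep 'pos|for'
```

```text
position: [0.5525, -0.0916, 0.1803]
force: [0.5, 6.6, 1.5]
```

```bash
python3 -m jog '[{"grip":0,"delta_pos":[0,0,-0.05],"turn":[0,0,0]}]'|egrep 'pos|for'; python3 - <<'E'
from lay import *
st()
lay("side","pics/side7.png")
E
```

```text
position: [0.5525, -0.0918, 0.1803]
force: [0.3, 6.1, 0.2]
t 13.0 pos [ 0.5525 -0.0918  0.1803] F [0.28 6.09 0.18] T [ 0.8  -0.16  0.1 ] op 0.0854
[[ 0.999  0.002  0.054]
 [-0.054  0.006  0.999]
 [ 0.002 -1.     0.006]]
side step 1255 z 0.0599 rect [array([ 559.5, -148.4]), array([ 71. , 145.8]), np.float64(86.9)]
side slab 1736 z 0.0592 rect [array([ 559.6, -135. ]), array([ 99.9, 173. ]), np.float64(89.9)]
```

```bash
python3 -m jog '[{"grip":0,"delta_pos":[0,0,-0.07],"turn":[0,0,0]}]'|egrep 'pos|for'
```

```text
position: [0.5525, -0.0919, 0.1803]
force: [-0.2, 7.0, 2.1]
```

```bash
python3 -m jog '[{"grip":0,"delta_pos":[0,0,-0.07],"turn":[0,0,0]}]'|egrep 'pos|for'
```

```text
position: [0.5525, -0.0921, 0.1803]
force: [-0.6, 6.4, 1.8]
```

```bash
python3 -m jog '[{"grip":0,"delta_pos":[0,0,-0.07],"turn":[0,0,0]}]'|egrep 'pos|for'
```

```text
position: [0.5525, -0.0922, 0.1803]
force: [0.6, 6.6, 2.0]
```

```bash
python3 -m jog '[{"grip":0,"delta_pos":[0,0,-0.09],"turn":[0,0,0]}]'|egrep 'pos|for'
```

```text
position: [0.5525, -0.0924, 0.1803]
force: [-0.3, 9.1, 1.8]
```

```bash
python3 -m jog '[{"grip":0,"delta_pos":[0,0,-0.09],"turn":[0,0,0]}]'|egrep 'pos|for'
```

```text
position: [0.5525, -0.0926, 0.1804]
force: [0.9, 7.3, 2.0]
```

```bash
python3 -m jog '[{"grip":0,"delta_pos":[0,0,-0.09],"turn":[0,0,0]}]'; python3 - <<'E'
from h import *
st()
E
```

```text
t: 13.55
position: [0.5525, -0.0928, 0.1804]
ee_rot: [0.712, -0.702, 0.018, -0.02]
force: [0.2, 7.7, 1.2]
opening: 0.0855
t 13.55 pos [ 0.5525 -0.0928  0.1804] F [0.23 7.75 1.24] T [ 1.   -0.17  0.13] op 0.0855
[[ 0.999  0.002  0.053]
 [-0.053  0.014  0.998]
 [ 0.001 -1.     0.014]]
```

```bash
python3 -m jog '[{"grip":0,"delta_pos":[0,0,-0.06],"turn":[-0.004,0,0]}]'>/dev/null; python3 -c "
from h import *
to(.555,-.0928,.1803,-3.2)"
```

```text
t 13.63 pos [ 0.5525 -0.0926  0.1804] F [ 0.66 10.44  2.09] delta cm [ 0.253  0.008 -0.011] norm 0.25 yaw -3.07 turn y(rad) 0.0022 tilt [ 0.0014 -0.9999  0.0118]
```

```bash
python3 -m jog '[{"grip":0,"delta_pos":[0,0,-0.06],"turn":[-0.004,0,0]}]'>/dev/null; python3 -c "
from h import *
to(.555,-.0928,.1803,-3.2)"
```

```text
t 13.72 pos [ 0.5525 -0.0922  0.1803] F [1.68 9.39 0.95] delta cm [ 0.255  0.004 -0.047] norm 0.26 yaw -3.07 turn y(rad) 0.0022 tilt [ 0.0013 -1.      0.0095]
```

```bash
python3 -m jog '[{"grip":0,"delta_pos":[0,0,-0.07],"turn":[-0.0035,0,0]},{"grip":0,"delta_pos":[0,0,-0.07],"turn":[-0.0035,0,0]}]'>/dev/null; python3 -c "
from h import *
to(.555,-.0928,.1803,-3.2)"
```

```text
t 13.88 pos [ 0.5525 -0.0917  0.1803] F [0.08 9.16 1.97] delta cm [ 0.253  0.002 -0.1  ] norm 0.27 yaw -3.06 turn y(rad) 0.0024 tilt [ 0.0013 -1.      0.0058]
```

```bash
python3 -m jog '[{"grip":0,"delta_pos":[0,0,-0.07],"turn":[-0.0035,0,0]},{"grip":0,"delta_pos":[0,0,-0.07],"turn":[-0.0035,0,0]}]'>/dev/null; python3 -c "
from h import *
to(.555,-.0928,.1803,-3.2)"
```

```text
t 14.05 pos [ 0.5526 -0.0912  0.1803] F [0.62 9.63 1.66] delta cm [ 0.252 -0.    -0.149] norm 0.29 yaw -3.05 turn y(rad) 0.0026 tilt [ 0.0014 -1.      0.002 ]
```

```bash
python3 -m jog '[{"grip":0,"delta_pos":[0,0,-0.09],"turn":[-0.0025,0,0]},{"grip":0,"delta_pos":[0,0,-0.09],"turn":[-0.0025,0,0]}]'>/dev/null; python3 -c "
from h import *
to(.555,-.0928,.1803,-3.2)"
```

```text
t 14.22 pos [ 0.5525 -0.091   0.1803] F [0.89 9.95 2.45] delta cm [ 0.255 -0.003 -0.171] norm 0.31 yaw -3.05 turn y(rad) 0.0026 tilt [ 1.3e-03 -1.0e+00  5.0e-04]
```

```bash
python3 -m jog '[{"grip":0,"delta_pos":[0,0,-0.09],"turn":[-0.0025,0,0]},{"grip":0,"delta_pos":[0,0,-0.09],"turn":[-0.0025,0,0]}]'>/dev/null; python3 -c "
from h import *
to(.555,-.0928,.1803,-3.2)"
```

```text
t 14.38 pos [ 0.5525 -0.0907  0.1802] F [0.88 8.78 1.44] delta cm [ 0.257 -0.006 -0.192] norm 0.32 yaw -3.05 turn y(rad) 0.0026 tilt [ 1.4e-03 -1.0e+00 -9.0e-04]
```

```bash
python3 -m jog '[{"grip":0,"delta_pos":[0,0,-0.09],"turn":[-0.0025,0,0]},{"grip":0,"delta_pos":[0,0,-0.09],"turn":[-0.0025,0,0]}]'>/dev/null; python3 -c "
from h import *
to(.555,-.0928,.1803,-3.2)"
```

```text
t 14.55 pos [ 0.5526 -0.0905  0.1802] F [-0.13  9.62  2.45] delta cm [ 0.255 -0.007 -0.213] norm 0.33 yaw -3.06 turn y(rad) 0.0025 tilt [ 0.0015 -1.     -0.0022]
```

```bash
python3 -m jog '[{"grip":0,"delta_pos":[0,-0.02,-0.1],"turn":[-0.0028,0,0]},{"grip":0,"delta_pos":[0,-0.02,-0.1],"turn":[-0.0028,0,0]}]'>/dev/null; python3 -c "
from h import *
to(.555,-.0928,.1803,-3.2)"
```

```text
t 14.72 pos [ 0.5525 -0.0903  0.1802] F [ 1.55  9.73 -0.56] delta cm [ 0.261 -0.008 -0.234] norm 0.35 yaw -3.06 turn y(rad) 0.0025 tilt [ 0.0017 -1.     -0.0037]
```

```bash
python3 -m jog '[{"grip":0,"delta_pos":[0,-0.02,-0.11],"turn":[-0.0028,0,0]},{"grip":0,"delta_pos":[0,-0.02,-0.11],"turn":[-0.0028,0,0]}]'>/dev/null; python3 -c "
from h import *
to(.555,-.0928,.1803,-3.2)"
```

```text
t 14.88 pos [ 0.5525 -0.0902  0.1802] F [ 1.11 10.02  0.43] delta cm [ 0.262 -0.009 -0.251] norm 0.36 yaw -3.06 turn y(rad) 0.0025 tilt [ 0.0017 -1.     -0.0049]
```

```bash
python3 -m jog '[{"grip":0,"delta_pos":[0,-0.01,-0.11],"turn":[-0.0028,0,0]},{"grip":0,"delta_pos":[0,-0.01,-0.11],"turn":[-0.0028,0,0]}]'>/dev/null; python3 -c "
from h import *
to(.555,-.0928,.1803,-3.2)"
```

```text
t 15.05 pos [ 0.5525 -0.09    0.1802] F [1.58 9.66 1.79] delta cm [ 0.26  -0.011 -0.268] norm 0.37 yaw -3.06 turn y(rad) 0.0024 tilt [ 0.0018 -1.     -0.006 ]
```

```bash
python3 -m jog '[{"grip":0,"delta_pos":[0,-0.02,-0.13],"turn":[-0.0025,0,0]},{"grip":0,"delta_pos":[0,-0.02,-0.13],"turn":[-0.0025,0,0]},{"grip":0,"delta_pos":[0,-0.02,-0.13],"turn":[-0.0025,0,0]}]'>/dev/null; python3 -c "
from h import *
to(.555,-.0928,.1803,-3.2)"
```

```text
t 15.3 pos [ 0.5525 -0.09    0.1802] F [ 1.21 10.06  0.57] delta cm [ 0.261 -0.008 -0.267] norm 0.37 yaw -3.06 turn y(rad) 0.0024 tilt [ 0.0019 -1.     -0.0062]
```

```bash
python3 -m jog '[{"grip":0,"delta_pos":[0,-0.02,-0.13],"turn":[-0.0025,0,0]},{"grip":0,"delta_pos":[0,-0.02,-0.13],"turn":[-0.0025,0,0]},{"grip":0,"delta_pos":[0,-0.02,-0.13],"turn":[-0.0025,0,0]}]'>/dev/null; python3 -c "
from h import *
to(.555,-.0928,.1803,-3.2)"
```

```text
t 15.55 pos [ 0.5525 -0.09    0.1802] F [ 1.53  9.38 -0.32] delta cm [ 0.264 -0.011 -0.27 ] norm 0.38 yaw -3.06 turn y(rad) 0.0024 tilt [ 0.0018 -1.     -0.0063]
```

```bash
python3 -m jog '[{"grip":0,"delta_pos":[0,-0.02,-0.13],"turn":[-0.0025,0,0]},{"grip":0,"delta_pos":[0,-0.02,-0.13],"turn":[-0.0025,0,0]},{"grip":0,"delta_pos":[0,-0.02,-0.13],"turn":[-0.0025,0,0]}]'>/dev/null; python3 -c "
from h import *
to(.555,-.0928,.1803,-3.2)"
```

```text
t 15.8 pos [ 0.5525 -0.0899  0.1802] F [1.17 9.62 0.56] delta cm [ 0.264 -0.011 -0.273] norm 0.38 yaw -3.06 turn y(rad) 0.0025 tilt [ 0.0018 -1.     -0.0064]
```

```bash
python3 -m jog '[{"grip":0,"delta_pos":[0,-0.02,-0.13],"turn":[-0.0025,0,0]},{"grip":0,"delta_pos":[0,-0.02,-0.13],"turn":[-0.0025,0,0]},{"grip":0,"delta_pos":[0,-0.02,-0.13],"turn":[-0.0025,0,0]}]'>/dev/null; python3 -c "
from h import *
to(.555,-.0928,.1803,-3.2)"
```

```text
t 16.05 pos [ 0.5525 -0.0899  0.1802] F [1.49 9.94 0.63] delta cm [ 0.262 -0.008 -0.273] norm 0.38 yaw -3.06 turn y(rad) 0.0024 tilt [ 0.0019 -1.     -0.0065]
```

```bash
python3 -m jog '[{"grip":0,"delta_pos":[0,0,0.2],"turn":[0,0,0]},{"grip":0,"delta_pos":[0,0,1.0],"turn":[0,0,0]},{"grip":0,"delta_pos":[0,0,1.5],"turn":[0,0,0]},{"grip":0,"delta_pos":[0,-2,0.5],"turn":[0.006,0,0]},{"grip":0,"delta_pos":[0,-3,0],"turn":[0,0,0]},{"grip":0.5,"delta_pos":[0,-3,0],"turn":[0,0,0]}]'; python3 - <<'E'
from lay import *
to(.432,-.139,.28,86.8)
lay("side","pics/side8.png");lay("top","pics/top8.png")
E
```

```text
t: 16.55
position: [0.5505, -0.0558, 0.2539]
ee_rot: [-0.706, 0.707, -0.024, 0.015]
force: [0.6, 0.6, 0.1]
opening: 0.0755
t 16.55 pos [ 0.5505 -0.0558  0.2539] F [0.58 0.65 0.1 ] delta cm [-11.41   -2.44   -8.962] norm 14.71 yaw -3.16 turn y(rad) -1.5701 tilt [-0.0128 -0.9999 -0.0023]
side step 1251 z 0.0599 rect [array([ 559.3, -149.4]), array([ 69.6, 145.3]), np.float64(86.9)]
side slab 1667 z 0.0593 rect [array([ 559.9, -146.8]), array([ 84.5, 170.3]), np.float64(86.8)]
top step 857 z 0.0587 rect [array([ 552.3, -166.4]), array([ 61.4, 154.6]), np.float64(77.3)]
top slab 1118 z 0.0577 rect [array([ 556.1, -151.9]), array([ 66.1, 170.5]), np.float64(90.0)]
```

View pics/side8.png

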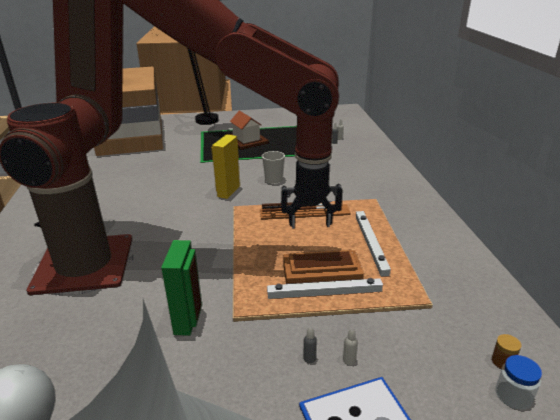

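View pics/top8.png

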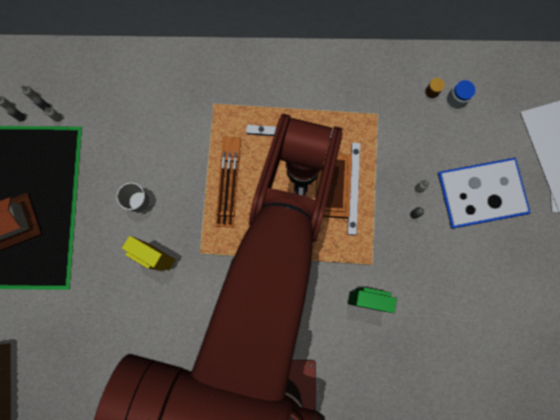

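```bash
python3 -m jog '[{"grip":0.5,"delta_pos":[-2.8,-0.7,-2.2],"turn":[0,0,0]},{"grip":0.5,"delta_pos":[-2.8,-0.6,-2.2],"turn":[0,0,0]},{"grip":0.5,"delta_pos":[-2.8,-0.6,-2.2],"turn":[0,0,0]},{"grip":0.5,"delta_pos":[-2.8,-0.6,-2.2],"turn":[0,0,0]},{"grip":0.5,"delta_pos":[0,0,0],"turn":[0,-0.12,0]},{"grip":0.5,"delta_pos":[0,0,0],"turn":[0,-0.12,0]},{"grip":0.5,"delta_pos":[0,0,0],"turn":[0,-0.12,0]},{"grip":0.5,"delta_pos":[0,0,0],"turn":[0,-0.12,0]},{"grip":0.5,"delta_pos":[0,0,0],"turn":[0,-0.12,0]},{"grip":0.5,"delta_pos":[0,0,0],"turn":[0,-0.12,0]}]'; python3 -m jog '[{"grip":0.5,"delta_pos":[0,0,0],"turn":[0,-0.12,0]},{"grip":0.5,"delta_pos":[0,0,0],"turn":[0,-0.12,0]},{"grip":0.5,"delta_pos":[0,0,0],"turn":[0,-0.12,0]},{"grip":0.5,"delta_pos":[0,0,0],"turn":[0,-0.12,0]},{"grip":0.5,"delta_pos":[0,0,0],"turn":[0,-0.12,0]},{"grip":0.5,"delta_pos":[0,0,0],"turn":[0,-0.12,0]},{"grip":0.5,"delta_pos":[0,0,0],"turn":[0,-0.1,0]}]'; python3 - <<'E'
from lay import *
to(.432,-.139,.25,86.8)
lay("side");lay("top","pics/top9.png")
E
```

```text
t: 17.48
position: [0.4307, -0.1424, 0.2828]
ee_rot: [-0.661, 0.67, 0.237, -0.241]
force: [0.6, -0.5, -0.4]
opening: 0.0428
t: 18.07
position: [0.4292, -0.1428, 0.2794]
ee_rot: [-0.502, 0.51, 0.488, -0.5]
force: [1.0, -0.1, 0.5]
opening: 0.0432
t 18.07 pos [ 0.4292 -0.1428  0.2794] F [ 0.99 -0.13  0.54] delta cm [ 0.438  2.927 -0.282] norm 2.97 yaw 88.61 turn y(rad) 0.0315 tilt [-0.0189 -0.9998  0.0043]
side step 1247 z 0.0599 rect [array([ 559.5, -149.1]), array([ 72.1, 146.5]), np.float64(85.3)]
side slab 1662 z 0.0593 rect [array([ 559.5, -146.9]), array([ 85.8, 169.7]), np.float64(86.6)]
top step 480 z 0.0588 rect [array([ 584. , -147.7]), array([66.2, 93.1]), np.float64(87.1)]
top slab 797 z 0.0564 rect [array([ 578.2, -143.4]), array([ 83.4, 131.7]), np.float64(88.1)]
```

View pics/top9.png

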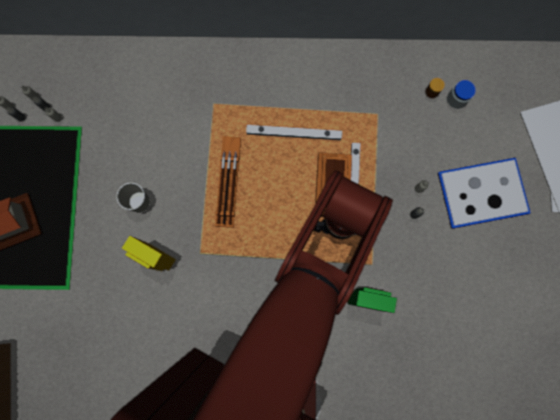

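```bash
python3 -m jog '[{"grip":0.5,"delta_pos":[0.4,1,-0.2],"turn":[-0.004,0.03,-0.019]},{"grip":0.5,"delta_pos":[0,2.5,0],"turn":[0,0,0]},{"grip":0.5,"delta_pos":[0,2.5,0],"turn":[0,0,0]},{"grip":0.5,"delta_pos":[0,1,0],"turn":[0,0,0]},{"grip":0.5,"delta_pos":[0,0,0],"turn":[0,0,0]}]'; python3 - <<'E'
from lay import *
to(.432,-.138,.187,86.8)
lay("side","pics/side10.png")
E
```

```text
t: 18.58
position: [0.4322, -0.1383, 0.2055]
ee_rot: [-0.52, 0.522, 0.48, -0.476]
force: [-0.2, 0.4, -0.5]
opening: 0.0426
t 18.58 pos [ 0.4322 -0.1383  0.2055] F [-0.24  0.44 -0.52] delta cm [0.022 1.849 0.034] norm 1.85 yaw 85.05 turn y(rad) -0.0305 tilt [ 0.002  -1.     -0.0052]
side step 1256 z 0.0599 rect [array([ 559.6, -149.6]), array([ 70.9, 146.5]), np.float64(86.3)]
side slab 1661 z 0.0593 rect [array([ 559.6, -146.2]), array([ 84.4, 169.5]), np.float64(87.1)]
```

View pics/side10.png

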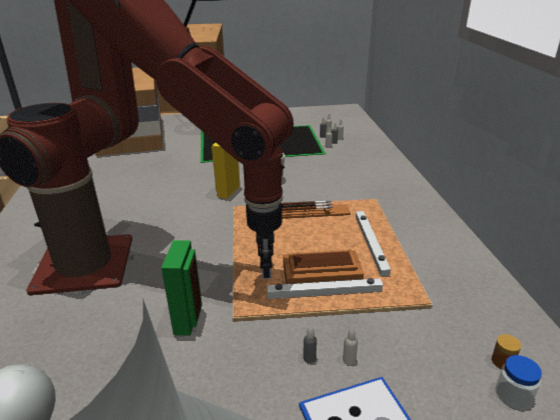

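```bash
python3 -m jog '[{"grip":0.5,"delta_pos":[0,1.2,0],"turn":[0.005,-0.03,0.002]},{"grip":0.5,"delta_pos":[0,0.5,0],"turn":[0,0,0]},{"grip":0.5,"delta_pos":[0,0,0],"turn":[0,0,0]},{"grip":0.5,"delta_pos":[0,0,0],"turn":[0,0,0]}]'; python3 - <<'E'
from lay import *
to(.432,-.138,.187,86.8)
E
```

```text
t: 18.97
position: [0.4332, -0.1383, 0.1896]
ee_rot: [-0.515, 0.516, 0.484, -0.483]
force: [0.9, 0.2, 0.3]
opening: 0.043
t 18.97 pos [ 0.4332 -0.1383  0.1896] F [0.92 0.18 0.28] delta cm [0.023 0.264 0.123] norm 0.29 yaw 86.32 turn y(rad) -0.0084 tilt [ 3.0e-04 -1.0e+00 -1.7e-03]
```

```bash
python3 -m jog '[{"grip":0.5,"delta_pos":[0,0.2,-0.3],"turn":[0,-0.008,0]},{"grip":0.5,"delta_pos":[0,0,-0.4],"turn":[0,0,0]},{"grip":0.5,"delta_pos":[0,0,-0.4],"turn":[0,0,0]},{"grip":0.5,"delta_pos":[0,0,-0.4],"turn":[0,0,0]},{"grip":0.5,"delta_pos":[0,0,-0.4],"turn":[0,0,0]}]'; python3 - <<'E'
from lay import *
to(.461,-.140,.187,86.8)
E
```

```text
t: 19.38
position: [0.455, -0.1402, 0.1906]
ee_rot: [-0.512, 0.517, 0.486, -0.484]
force: [-0.2, -0.6, 0.4]
opening: 0.0426
t 19.38 pos [ 0.455  -0.1402  0.1906] F [-0.19 -0.63  0.4 ] delta cm [ 0.052  0.36  -0.599] norm 0.7 yaw 86.62 turn y(rad) -0.0031 tilt [-0.0014 -1.     -0.0067]
```

```bash
python3 -m jog '[{"grip":0.5,"delta_pos":[0,0,-0.3],"turn":[0,0,0]},{"grip":0.5,"delta_pos":[0,0,-0.3],"turn":[0,0,0]},{"grip":0.5,"delta_pos":[0,0,-0.3],"turn":[0,0,0]},{"grip":0.5,"delta_pos":[0,0,-0.3],"turn":[0,0,0]}]'; python3 - <<'E'
from lay import *
to(.48,-.141,.187,86.8)
E
```

```text
t: 19.72
position: [0.4681, -0.1407, 0.1908]
ee_rot: [-0.513, 0.516, 0.486, -0.484]
force: [-3.5, 0.9, 3.3]
opening: 0.0429
t 19.72 pos [ 0.4681 -0.1407  0.1908] F [-3.51  0.92  3.3 ] delta cm [ 0.038  0.381 -1.186] norm 1.25 yaw 86.67 turn y(rad) -0.0024 tilt [-8.e-04 -1.e+00 -4.e-03]
```

```bash
python3 -m jog '[{"grip":0.5,"delta_pos":[0,-0.03,-0.3],"turn":[0,0,0]},{"grip":0.5,"delta_pos":[0,-0.03,-0.3],"turn":[0,0,0]},{"grip":0.5,"delta_pos":[0,-0.03,-0.3],"turn":[0,0,0]},{"grip":0.5,"delta_pos":[0,-0.02,-0.3],"turn":[0,0,0]}]'; python3 - <<'E'
from lay import *
to(.49,-.142,.187,86.8)
lay("side","pics/side11.png");lay("top")
E
```

```text
t: 20.05
position: [0.4802, -0.141, 0.1908]
ee_rot: [-0.514, 0.514, 0.485, -0.485]
force: [-2.7, 0.6, -0.9]
opening: 0.0428
t 20.05 pos [ 0.4802 -0.141   0.1908] F [-2.72  0.56 -0.89] delta cm [-0.039  0.38  -0.98 ] norm 1.05 yaw 86.66 turn y(rad) -0.0024 tilt [ 2.e-04 -1.e+00 -5.e-04]
side step 1251 z 0.0599 rect [array([ 576.8, -148.8]), array([ 70.8, 146. ]), np.float64(86.1)]
side slab 1593 z 0.0594 rect [array([ 566.4, -148.3]), array([193.5,  73.7]), np.float64(0.1)]
top step 291 z 0.0583 rect [array([ 625.2, -150.5]), array([69.2, 50.6]), np.float64(89.1)]
top slab 509 z 0.0555 rect [array([ 618.7, -143.8]), array([80.4, 85.8]), np.float64(88.5)]
```

View pics/side11.png

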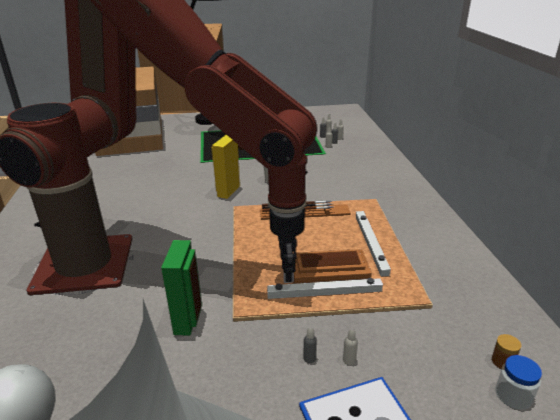

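```bash
python3 -m jog '[{"grip":0.5,"delta_pos":[0,0,-0.3],"turn":[0,0,0]},{"grip":0.5,"delta_pos":[0,0,-0.3],"turn":[0,0,0]},{"grip":0.5,"delta_pos":[0,0,-0.3],"turn":[0,0,0]},{"grip":0.5,"delta_pos":[0,0,-0.3],"turn":[0,0,0]},{"grip":0.5,"delta_pos":[0,0,-0.2],"turn":[0,0,0]},{"grip":0.5,"delta_pos":[0,0,-0.1],"turn":[0,0,0]},{"grip":0.5,"delta_pos":[0,0,-0.05],"turn":[0,0,0]}]'; python3 - <<'E'
from lay import *
to(.5095,-.143,.187,86.8)
lay("side","pics/side12.png");lay("top")
E
```

```text
t: 20.73
position: [0.4975, -0.1421, 0.191]
ee_rot: [-0.514, 0.514, 0.485, -0.485]
force: [-3.2, -0.4, 1.8]
opening: 0.0426
t 20.73 pos [ 0.4975 -0.1421  0.191 ] F [-3.15 -0.39  1.84] delta cm [-0.015  0.403 -1.206] norm 1.27 yaw 86.66 turn y(rad) -0.0024 tilt [ 1.e-04 -1.e+00 -5.e-04]
side step 1231 z 0.06 rect [array([ 593.8, -149.7]), array([ 71.6, 145.8]), np.float64(86.6)]
side slab 1537 z 0.0594 rect [array([ 583.3, -149.3]), array([194. ,  72.3]), np.float64(0.4)]
top step 231 z 0.059 rect [array([ 647. , -149.2]), array([66.5, 43. ]), np.float64(89.9)]
top slab 437 z 0.0551 rect [array([ 635.5, -143.5]), array([77.8, 86.4]), np.float64(87.5)]
```

View pics/side12.png

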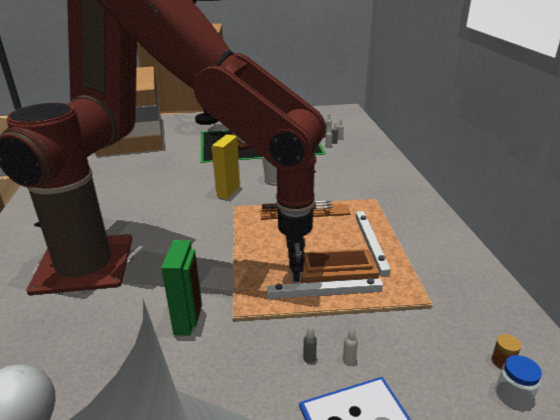

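```bash
python3 -m jog '[{"grip":0.5,"delta_pos":[0,0,-0.08],"turn":[0,0,0]},{"grip":0.5,"delta_pos":[0,0,-0.08],"turn":[0,0,0]},{"grip":0.5,"delta_pos":[0,0,-0.06],"turn":[0,0,0]},{"grip":0.5,"delta_pos":[0,0,-0.05],"turn":[0,0,0]},{"grip":0.5,"delta_pos":[0,0,-0.04],"turn":[0,0,0]}]'|egrep 'pos|for'
```

```text
position: [0.5004, -0.1423, 0.1911]
force: [-2.8, -0.2, 0.6]
```

```bash
python3 -m jog '[{"grip":0.5,"delta_pos":[0,0,-0.04],"turn":[0,0,0]},{"grip":0.5,"delta_pos":[0,0,-0.04],"turn":[0,0,0]},{"grip":0.5,"delta_pos":[0,0,-0.04],"turn":[0,0,0]}]'|egrep 'pos|for'
```

```text
position: [0.5016, -0.1424, 0.191]
force: [-2.6, 0.0, 0.4]
```

```bash
python3 -m jog '[{"grip":0.5,"delta_pos":[0,0,-0.04],"turn":[0,0,0]},{"grip":0.5,"delta_pos":[0,0,-0.04],"turn":[0,0,0]}]' >/dev/null;python3 - <<'E'
from lay import *
to(.5095,-.143,.187,86.8)
E
```

```text
t 21.67 pos [ 0.5025 -0.1424  0.191 ] F [-2.6  -0.18  1.35] delta cm [-0.018  0.405 -0.706] norm 0.81 yaw 86.66 turn y(rad) -0.0024 tilt [ 2.e-04 -1.e+00 -0.e+00]
```

```bash
python3 -m jog '[{"grip":0.5,"delta_pos":[0,0,-0.04],"turn":[0,0,0]},{"grip":0.5,"delta_pos":[0,0,-0.04],"turn":[0,0,0]}]'|egrep 'pos|for'
```

```text
position: [0.5033, -0.1425, 0.191]
force: [-3.0, 0.0, 1.6]
```

```bash
python3 -m jog '[{"grip":0.5,"delta_pos":[0,0,-0.04],"turn":[0,0,0]},{"grip":0.5,"delta_pos":[0,0,-0.04],"turn":[0,0,0]}]'|egrep 'pos|for'
```

```text
position: [0.5042, -0.1425, 0.191]
force: [-2.5, 0.6, 0.9]
```

```bash
python3 -m jog '[{"grip":0.5,"delta_pos":[0,0,-0.03],"turn":[0,0,0]},{"grip":0.5,"delta_pos":[0,0,-0.03],"turn":[0,0,0]}]'|egrep 'pos|for'
```

```text
position: [0.5049, -0.1426, 0.191]
force: [-2.7, -0.0, 1.3]
```

```bash
python3 -m jog '[{"grip":0.5,"delta_pos":[0,0,-0.03],"turn":[0,0,0]},{"grip":0.5,"delta_pos":[0,0,-0.03],"turn":[0,0,0]}]'|egrep 'pos|for'
```

```text
position: [0.5056, -0.1426, 0.191]
force: [-2.9, 0.4, 1.2]
```

```bash
python3 -m jog '[{"grip":0.5,"delta_pos":[0,0,-0.03],"turn":[0,0,0]},{"grip":0.5,"delta_pos":[0,0,-0.03],"turn":[0,0,0]}]'|egrep 'pos|for'
```

```text
position: [0.5063, -0.1426, 0.1911]
force: [-2.8, 1.1, 1.0]
```

```bash
python3 -m jog '[{"grip":0.5,"delta_pos":[0,-0.01,-0.03],"turn":[0,0,0]},{"grip":0.5,"delta_pos":[0,-0.01,-0.03],"turn":[0,0,0]}]'|egrep 'pos|for'
```

```text
position: [0.5069, -0.1426, 0.191]
force: [-2.6, 0.1, -1.1]
```

```bash
python3 -m jog '[{"grip":0.5,"delta_pos":[0,-0.01,-0.03],"turn":[0,0,0]},{"grip":0.5,"delta_pos":[0,-0.01,-0.03],"turn":[0,0,0]}]'|egrep 'pos|for'
```

```text
position: [0.5076, -0.1427, 0.1911]
force: [-1.1, -0.3, -1.5]
```

```bash
python3 -m jog '[{"grip":0.5,"delta_pos":[0,0,-0.03],"turn":[0,0,0]}]'|egrep 'pos|for'
```

```text
position: [0.5079, -0.1427, 0.191]
force: [-2.1, 0.6, 1.2]
```

```bash
python3 -m jog '[{"grip":0.5,"delta_pos":[0,0,-0.03],"turn":[0,0,0]}]'|egrep 'pos|for'
```

```text
position: [0.5082, -0.1427, 0.1911]
force: [-0.4, -0.2, 0.1]
```

```bash
python3 -m jog '[{"grip":0.5,"delta_pos":[0,0,-0.03],"turn":[0,0,0]}]'|egrep 'pos|for'
```

```text
position: [0.5086, -0.1427, 0.1911]
force: [-2.2, 0.5, -0.9]
```

```bash
python3 -m jog '[{"grip":0.5,"delta_pos":[0,0,-0.03],"turn":[0,0,0]}]'|egrep 'pos|for'; python3 - <<'E'
from lay import *
lay("side","pics/side13.png");lay("top")
E
```

```text
position: [0.5089, -0.1428, 0.1911]
force: [-1.5, 0.4, -0.7]
side step 1227 z 0.0599 rect [array([ 605.1, -151.6]), array([ 69.9, 145.9]), np.float64(86.3)]
side slab 1495 z 0.0595 rect [array([ 594.5, -150.3]), array([193.4,  72.1]), np.float64(1.1)]
top step 197 z 0.0583 rect [array([ 659. , -152.8]), array([68. , 39.5]), np.float64(84.2)]
top slab 393 z 0.0532 rect [array([ 651.9, -144.6]), array([77.6, 81.9]), np.float64(85.6)]
```

```bash
python3 -m jog '[{"grip":0.5,"delta_pos":[0,0,-0.03],"turn":[0,0,0]}]'|egrep 'pos|for'
```

```text
position: [0.5093, -0.1428, 0.1911]
force: [-1.4, 0.3, 0.4]
```

```bash
python3 -m jog '[{"grip":0.5,"delta_pos":[0,0,-0.03],"turn":[0,0,0]}]'|egrep 'pos|for'
```

```text
position: [0.5096, -0.1428, 0.1911]
force: [-1.9, -0.1, 0.2]
```

```bash
python3 -m jog '[{"grip":0.5,"delta_pos":[0,0,-0.03],"turn":[0,0,0]}]'|egrep 'pos|for'
```

```text
position: [0.5099, -0.1428, 0.191]
force: [-2.0, 0.3, -0.2]
```

```bash
python3 -m jog '[{"grip":0.5,"delta_pos":[0,0,-0.03],"turn":[0,0,0]}]'|egrep 'pos|for'
```

```text
position: [0.5102, -0.1428, 0.1911]
force: [-2.7, 0.3, 1.6]
```

```bash
python3 -m jog '[{"grip":0.5,"delta_pos":[0,0,-0.03],"turn":[0,0,0]}]'|egrep 'pos|for'
```

```text
position: [0.5103, -0.1428, 0.1911]
force: [-4.5, -0.1, 2.2]
```

```bash
python3 -m jog '[{"grip":0.5,"delta_pos":[0,0,-0.03],"turn":[0,0,0]}]'|egrep 'pos|for'; python3 -c "
from h import *
to(.51,-.143,.191,86.8)"
```

```text
position: [0.5104, -0.1429, 0.1911]
force: [-4.3, 0.1, 2.2]
t 23.77 pos [ 0.5104 -0.1429  0.1911] F [-4.29  0.06  2.18] delta cm [-0.017  0.006  0.039] norm 0.04 yaw 86.65 turn y(rad) -0.0026 tilt [ 5.0e-04 -1.0e+00  1.6e-03]
```

```bash
python3 -m jog '[{"grip":0.5,"delta_pos":[0,-0.01,-0.06],"turn":[-0.001,0,0]}]'|egrep 'pos|for'
```

```text
position: [0.5105, -0.1429, 0.191]
force: [-7.0, 0.1, 4.7]
```

```bash
python3 -m jog '[{"grip":0.5,"delta_pos":[0,-0.02,-0.09],"turn":[-0.002,0,0]}]'|egrep 'pos|for'
```

```text
position: [0.5107, -0.1429, 0.1911]
force: [-9.5, -1.0, 6.0]
```

```bash
python3 -m jog '[{"grip":0.5,"delta_pos":[0,-0.02,-0.11],"turn":[-0.0022,0,0]}]'|egrep 'pos|for';  python3 -c "
from h import *
to(.51,-.143,.191,86.8)"
```

```text
position: [0.5109, -0.143, 0.191]
force: [-9.7, -0.2, 6.4]
t 24.02 pos [ 0.5109 -0.143   0.191 ] F [-9.69 -0.21  6.36] delta cm [-0.01   0.005  0.089] norm 0.09 yaw 86.69 turn y(rad) -0.002 tilt [ 0.001  -1.      0.0046]
```

```bash
python3 -m jog '[{"grip":0.5,"delta_pos":[0,-0.06,-0.1],"turn":[-0.003,0,0]}]'|egrep 'pos|for'
```

```text
position: [0.5109, -0.143, 0.1911]
force: [-6.8, -1.2, -2.4]
```

```bash
python3 -m jog '[{"grip":0.5,"delta_pos":[0,-0.06,-0.1],"turn":[-0.003,0,0]}]'|egrep 'pos|for';  python3 -c "
from h import *
to(.51,-.143,.191,86.8)"
```

```text
position: [0.511, -0.143, 0.1912]
force: [-7.0, -0.5, 0.8]
t 24.18 pos [ 0.511  -0.143   0.1912] F [-7.02 -0.55  0.76] delta cm [-0.002  0.016  0.098] norm 0.1 yaw 86.69 turn y(rad) -0.0019 tilt [ 0.0015 -1.      0.005 ]
```

```bash
python3 -m jog '[{"grip":0.5,"delta_pos":[0,-0.05,-0.14],"turn":[-0.0035,0,0]}]'|egrep 'pos|for'
```

```text
position: [0.5111, -0.1431, 0.1911]
force: [-11.2, -1.2, 7.6]
```

```bash
python3 -m jog '[{"grip":0.5,"delta_pos":[0,-0.05,-0.14],"turn":[-0.0035,0,0]}]'|egrep 'pos|for'
```

```text
position: [0.5113, -0.1432, 0.1911]
force: [-11.8, 0.1, 6.1]
```

```bash
python3 -m jog '[{"grip":0.5,"delta_pos":[0,-0.05,-0.14],"turn":[-0.0035,0,0]}]'|egrep 'pos|for';  python3 -c "
from h import *
to(.51,-.143,.191,86.8)"
```

```text
position: [0.5114, -0.1432, 0.1911]
force: [-10.3, -0.8, 5.0]
t 24.43 pos [ 0.5114 -0.1432  0.1911] F [-10.26  -0.83   4.97] delta cm [0.016 0.01  0.142] norm 0.14 yaw 86.71 turn y(rad) -0.0016 tilt [ 0.0027 -1.      0.0079]
```

```bash
python3 -m jog '[{"grip":0.5,"delta_pos":[0,-0.08,-0.12],"turn":[-0.005,0,0]}]'|egrep 'pos|for'
```

```text
position: [0.5113, -0.1433, 0.1912]
force: [-8.1, -1.9, 0.4]
```

```bash
python3 -m jog '[{"grip":0.5,"delta_pos":[0,-0.08,-0.12],"turn":[-0.005,0,0]}]'|egrep 'pos|for';  python3 -c "
from h import *
to(.51,-.143,.191,86.8)"
```

```text
position: [0.5112, -0.1434, 0.1911]
force: [-9.2, -2.0, 1.3]
t 24.6 pos [ 0.5112 -0.1434  0.1911] F [-9.18 -2.03  1.3 ] delta cm [0.028 0.015 0.122] norm 0.13 yaw 86.72 turn y(rad) -0.0015 tilt [ 0.0035 -1.      0.0066]
```

```bash
python3 -m jog '[{"grip":0.5,"delta_pos":[-0.01,-0.08,-0.14],"turn":[-0.005,0,0.001]}]'|egrep 'pos|for'
```

```text
position: [0.5112, -0.1433, 0.1911]
force: [-9.9, 0.7, 4.9]
```

```bash
python3 -m jog '[{"grip":0.5,"delta_pos":[-0.01,-0.08,-0.14],"turn":[-0.005,0,0.001]}]'|egrep 'pos|for';  python3 -c "
from h import *
to(.51,-.143,.191,86.8)"
```

```text
position: [0.5111, -0.1433, 0.1911]
force: [-9.2, 0.8, 4.5]
t 24.77 pos [ 0.5111 -0.1433  0.1911] F [-9.2   0.84  4.47] delta cm [0.028 0.013 0.116] norm 0.12 yaw 86.71 turn y(rad) -0.0015 tilt [ 0.0032 -1.      0.0062]
```

```bash
python3 -m jog '[{"grip":0.5,"delta_pos":[-0.01,-0.11,-0.15],"turn":[-0.005,0,0.0005]}]'|egrep 'pos|for'
```

```text
position: [0.5112, -0.1434, 0.1912]
force: [-8.4, -0.9, -0.7]
```

```bash
python3 -m jog '[{"grip":0.5,"delta_pos":[-0.01,-0.11,-0.15],"turn":[-0.005,0,0.0005]}]'|egrep 'pos|for';  python3 -c "
from h import *
to(.51,-.143,.191,86.8)"
```

```text
position: [0.5111, -0.1434, 0.1912]
force: [-8.4, -1.1, -0.1]
t 24.93 pos [ 0.5111 -0.1434  0.1912] F [-8.4  -1.09 -0.07] delta cm [0.035 0.017 0.114] norm 0.12 yaw 86.72 turn y(rad) -0.0014 tilt [ 0.0035 -1.      0.0061]
```

```bash
python3 -m jog '[{"grip":0.5,"delta_pos":[-0.01,-0.13,-0.19],"turn":[-0.0055,0,0.0008]}]'|egrep 'pos|for'
```

```text
position: [0.5112, -0.1434, 0.1911]
force: [-11.5, -0.6, 0.7]
```

```bash
python3 -m jog '[{"grip":0.5,"delta_pos":[-0.01,-0.13,-0.19],"turn":[-0.0055,0,0.0008]}]'|egrep 'pos|for';  python3 -c "
from h import *
to(.51,-.143,.191,86.8)"
```

```text
position: [0.5113, -0.1435, 0.1911]
force: [-10.6, -0.7, 1.3]
t 25.1 pos [ 0.5113 -0.1435  0.1911] F [-10.56  -0.66   1.34] delta cm [0.038 0.015 0.133] norm 0.14 yaw 86.74 turn y(rad) -0.0011 tilt [ 0.0036 -1.      0.0071]
```

```bash
python3 -m jog '[{"grip":0.5,"delta_pos":[-0.01,-0.13,-0.18],"turn":[-0.006,0,0.001]},{"grip":0.5,"delta_pos":[-0.01,-0.13,-0.18],"turn":[-0.006,0,0.001]}]'>/dev/null;  python3 -c "
from h import *
to(.51,-.143,.191,86.8)"
```

```text
t 25.27 pos [ 0.5113 -0.1434  0.1911] F [-11.11  -1.2    2.09] delta cm [0.035 0.015 0.132] norm 0.14 yaw 86.75 turn y(rad) -0.001 tilt [ 0.0034 -1.      0.0071]
```

```bash
python3 -m jog '[{"grip":0.5,"delta_pos":[-0.01,-0.13,-0.18],"turn":[-0.006,0,0.001]},{"grip":0.5,"delta_pos":[-0.01,-0.13,-0.18],"turn":[-0.006,0,0.001]}]'>/dev/null;  python3 -c "
from h import *
to(.51,-.143,.191,86.8)"
```

```text
t 25.43 pos [ 0.5113 -0.1434  0.1911] F [-9.9  -0.03  0.98] delta cm [0.036 0.016 0.132] norm 0.14 yaw 86.75 turn y(rad) -0.0009 tilt [ 0.0032 -1.      0.007 ]
```

```bash
python3 -m jog '[{"grip":0.5,"delta_pos":[-0.01,-0.13,-0.18],"turn":[-0.006,0,0.001]},{"grip":0.5,"delta_pos":[-0.01,-0.13,-0.18],"turn":[-0.006,0,0.001]},{"grip":0.5,"delta_pos":[-0.01,-0.13,-0.18],"turn":[-0.006,0,0.001]}]'>/dev/null;  python3 -c "
from h import *
to(.51,-.143,.191,86.8)"
```

```text
t 25.68 pos [ 0.5113 -0.1434  0.1912] F [-9.65 -0.46  2.4 ] delta cm [0.036 0.017 0.132] norm 0.14 yaw 86.75 turn y(rad) -0.0008 tilt [ 0.0031 -1.      0.0069]
```

```bash
python3 -m jog '[{"grip":0.5,"delta_pos":[-0.01,-0.13,-0.18],"turn":[-0.006,0,0.001]},{"grip":0.5,"delta_pos":[-0.01,-0.13,-0.18],"turn":[-0.006,0,0.001]},{"grip":0.5,"delta_pos":[-0.01,-0.13,-0.18],"turn":[-0.006,0,0.001]}]'>/dev/null;  python3 -c "
from h import *
to(.51,-.143,.191,86.8)"
```

```text
t 25.93 pos [ 0.5113 -0.1434  0.1912] F [-9.99 -1.16  1.05] delta cm [0.032 0.018 0.13 ] norm 0.14 yaw 86.75 turn y(rad) -0.0008 tilt [ 0.0029 -1.      0.0068]
```

```bash
python3 -m jog '[{"grip":0.5,"delta_pos":[-0.01,-0.14,-0.195],"turn":[-0.006,0,0.001]},{"grip":0.5,"delta_pos":[-0.01,-0.14,-0.195],"turn":[-0.006,0,0.001]},{"grip":0.5,"delta_pos":[-0.01,-0.14,-0.195],"turn":[-0.006,0,0.001]}]'>/dev/null;  python3 -c "
from h import *
to(.51,-.143,.191,86.8)"
```

```text
t 26.18 pos [ 0.5114 -0.1434  0.1912] F [-10.98  -0.11   1.63] delta cm [0.035 0.017 0.144] norm 0.15 yaw 86.76 turn y(rad) -0.0006 tilt [ 0.0027 -1.      0.0077]
```

```bash
python3 -m jog '[{"grip":0.5,"delta_pos":[-0.01,-0.14,-0.195],"turn":[-0.006,0,0.001]},{"grip":0.5,"delta_pos":[-0.01,-0.14,-0.195],"turn":[-0.006,0,0.001]},{"grip":0.5,"delta_pos":[-0.01,-0.14,-0.195],"turn":[-0.006,0,0.001]}]'>/dev/null;  python3 -c "
from h import *
to(.51,-.143,.191,86.8)"
```

```text
t 26.43 pos [ 0.5115 -0.1434  0.1911] F [-9.61 -1.07  1.66] delta cm [0.033 0.016 0.157] norm 0.16 yaw 86.77 turn y(rad) -0.0005 tilt [ 0.0027 -1.      0.0086]
```

```bash
python3 -m jog '[{"grip":0.5,"delta_pos":[-0.01,-0.14,-0.195],"turn":[-0.006,0,0.001]},{"grip":0.5,"delta_pos":[-0.01,-0.14,-0.195],"turn":[-0.006,0,0.001]},{"grip":0.5,"delta_pos":[-0.01,-0.14,-0.195],"turn":[-0.006,0,0.001]}]'>/dev/null;  python3 -c "
from h import *
to(.51,-.143,.191,86.8)"
```

```text
t 26.68 pos [ 0.5117 -0.1434  0.1912] F [-10.4   -1.04   0.78] delta cm [0.034 0.019 0.172] norm 0.18 yaw 86.78 turn y(rad) -0.0004 tilt [ 0.0026 -1.      0.0096]
```

```bash
python3 -m jog '[{"grip":0.5,"delta_pos":[-0.01,-0.14,-0.195],"turn":[-0.006,0,0.001]},{"grip":0.5,"delta_pos":[-0.01,-0.14,-0.195],"turn":[-0.006,0,0.001]},{"grip":0.5,"delta_pos":[-0.01,-0.14,-0.195],"turn":[-0.006,0,0.001]},{"grip":0.5,"delta_pos":[-0.01,-0.14,-0.195],"turn":[-0.006,0,0.001]}]'>/dev/null;  python3 -c "
from h import *
to(.51,-.143,.191,86.8)"
```

```text
t 27.02 pos [ 0.5119 -0.1435  0.1912] F [-10.4   -0.9    1.75] delta cm [0.037 0.022 0.193] norm 0.2 yaw 86.79 turn y(rad) -0.0002 tilt [ 0.0025 -0.9999  0.0108]
```

Pressed for about 2 s. Now back off level (no upward drag) and look.

```bash
python3 -m jog '[{"grip":0.5,"delta_pos":[0,0,0.2],"turn":[0,0,0]},{"grip":0.5,"delta_pos":[0,0,1.0],"turn":[0,0,0]},{"grip":0.5,"delta_pos":[0,0,2],"turn":[0,0,0]},{"grip":0.5,"delta_pos":[0,-1,2],"turn":[0,0,0]},{"grip":0.5,"delta_pos":[0,-3,2],"turn":[0,0,0]},{"grip":0.5,"delta_pos":[0,-3,2],"turn":[0,0,0]},{"grip":0.5,"delta_pos":[3,-3,2],"turn":[0,0,0]},{"grip":0.5,"delta_pos":[4,0,0],"turn":[0,0,0]},{"grip":0.5,"delta_pos":[4,0,0],"turn":[0,0,0]},{"grip":0.5,"delta_pos":[4,0,0],"turn":[0,0,0]}]'; python3 - <<'E'
from lay import *
lay("side","pics/side14.png");lay("top","pics/top14.png")
for c in("side","top"):
    p,d=get_image(c);P=cloud(c,d);P=np.where(d[...,None]>0,P,9)
    for n,lo,hi in(("end stop",[.66,-.19,.027],[.76,.12,.036]),("fence",[.40,-.24,.027],[.69,-.182,.036])):
        Q=P[sel(P,lo,hi)]; print(c,n,[np.round(x,1) for x in rect(Q)])
E
```

```text
t: 27.85
position: [0.4126, 0.006, 0.2976]
ee_rot: [-0.512, 0.522, 0.486, -0.479]
force: [1.3, -0.2, -0.3]
opening: 0.043
side step 1236 z 0.0599 rect [array([ 606.4, -151.1]), array([ 69.6, 145.6]), np.float64(86.0)]
side slab 1541 z 0.0595 rect [array([ 606.4, -146.7]), array([ 82.2, 170.1]), np.float64(87.1)]
top step 1286 z 0.0587 rect [array([ 605.3, -149.7]), array([ 72.8, 151.4]), np.float64(83.9)]
top slab 1874 z 0.057 rect [array([ 605.3, -146.2]), array([ 85.9, 173.4]), np.float64(86.8)]
side end stop [array([708.5, -40.9]), array([264.7,  23.3]), np.float64(87.1)]
side fence [array([ 558.4, -203.5]), array([ 30.4, 258.5]), np.float64(87.3)]
top end stop [array([692.9, -39.3]), array([259.7,  52. ]), np.float64(87.0)]
top fence [array([ 551.7, -199.8]), array([ 27.2, 249. ]), np.float64(87.1)]
```

View pics/side14.png

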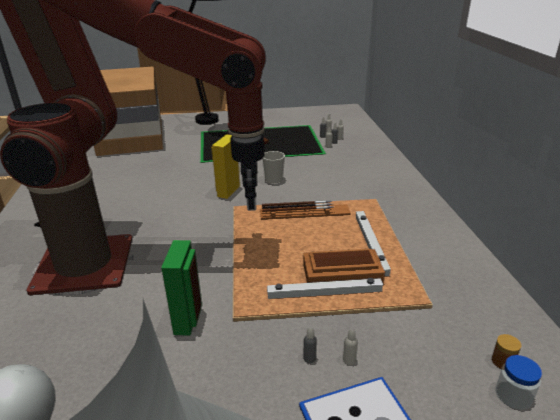

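View pics/top14.png

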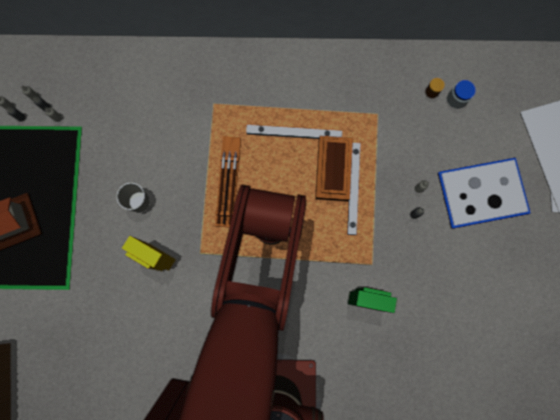

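```bash
python3 - <<'E'
import cv2,numpy as np
a=cv2.imread("pics/side14.png")[240:305,260:400];b=cv2.imread("pics/top14.png")[120:240,300:375]
a=cv2.resize(a,None,fx=5,fy=5,interpolation=cv2.INTER_CUBIC);cv2.imwrite("pics/za.png",cv2.convertScaleAbs(a,alpha=1.5))
b=cv2.resize(b,None,fx=5,fy=5,interpolation=cv2.INTER_CUBIC);cv2.imwrite("pics/zb.png",cv2.convertScaleAbs(b,alpha=1.8))
E
```

```text
(no output)
```

View pics/za.png

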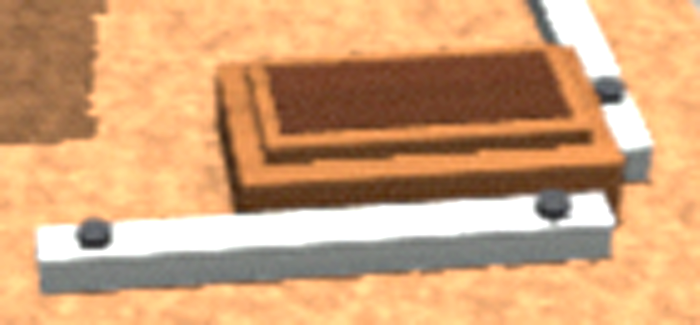

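View pics/zb.png

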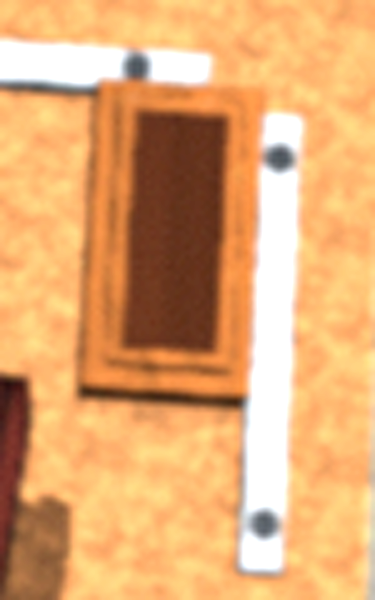

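```bash
cat > chk.py <<'E'
from geo import *
def plane(c,u,v,z):
    K=calibration(c);M=K["world_to_cam"];Rm=M[:3,:3];C=-Rm.T@M[:3,3]
    r=np.stack([(u-K["cx"])/K["fx"],(v-K["cy"])/K["fy"],np.ones_like(u,float)],-1)@Rm
    return C+r*((z-C[2])/r[...,2])[...,None]
def edge(c,img,z,P0,d,n,L,span,fwd=True):
    # subpixel edge along world normal n, sampled at points P0+s*d ; returns offsets of max gradient
    K=calibration(c);M=K["world_to_cam"];g=cv2.cvtColor(img,cv2.COLOR_BGR2GRAY) if img.ndim==3 else img
    out=[]
    t=np.linspace(-span,span,161)
    for s in L:
        X=np.array([*(P0+s*d),z])+t[:,None]*np.array([*n,0])
        p=X@M[:3,:3].T+M[:3,3];u=p[:,0]/p[:,2]*K["fx"]+K["cx"];v=p[:,1]/p[:,2]*K["fy"]+K["cy"]
        q=cv2.remap(img,u.astype(np.float32)[None],v.astype(np.float32)[None],cv2.INTER_LINEAR)[0].astype(float)
        out.append(q)
    return t,np.array(out)
E
python3 - <<'E'
from chk import *
th=np.radians(-3.1);d=np.array([np.cos(th),np.sin(th)]);n=np.array([-d[1],d[0]])
for f,c,mx in(("side8","side",.5595),("side14","side",.6064),("top14","top",.6053)):
    img=cv2.imread(f"pics/{f}.png");hsv=cv2.cvtColor(img,cv2.COLOR_BGR2HSV)
    # profile across fence at plinth's height z=.032 : from fence to plinth side, mean RGB
    P0=np.array([.5535,-.2025])
    for s0 in (-0.05,0.0,.03,.06,.09):
        t,q=edge(c,img,.032,P0,d,n,np.linspace(s0-.008,s0+.008,9),.03)
        m=q.mean(0).mean(-1); i0=len(t)//2
        gr=np.gradient(np.convolve(m,np.ones(5)/5,'same'));w=(t>.003)&(t<.024)
        print(f,s0,"fence inner edge off mm",round(t[w][np.argmin(gr[w])]*1000,2), "outer",round(t[(t<-.003)&(t>-.02)][np.argmax(gr[(t<-.003)&(t>-.02)])]*1000,2))
    # inlay: dark pixels
    P=plane(c,*[a.astype(float) for a in np.mgrid[0:420,0:560][::-1]],.058)
    w=np.all((P[...,:2]>[mx-.085,-.19])&(P[...,:2]<[mx+.085,-.10]),-1)
    g=img[...,2].astype(int)
    print(f,"red hist",np.percentile(g[w],[5,25,50,75,95]))
    for th_ in(50,56,62):
        m=(w&(g<th_)).astype(np.uint8);k,l,s,_=cv2.connectedComponentsWithStats(m);i=1+np.argmax(s[1:,4]);Q=P[l==i]
        ce=Q[:,:2].mean(0);r=rect(Q);print(th_,len(Q),"centroid",(ce*1000).round(1),"offset from fence cl",((ce-P0)@n*1000).round(2),"along",((ce-P0)@d*1000).round(2),"rect",[np.round(x,1) for x in r])
E
```

```text
side8 -0.05 fence inner edge off mm 10.88 outer -11.25
side8 0.0 fence inner edge off mm 10.88 outer -10.12
side8 0.03 fence inner edge off mm 10.88 outer -10.5
side8 0.06 fence inner edge off mm 11.25 outer -10.88
side8 0.09 fence inner edge off mm 12.75 outer -11.25
side8 red hist [ 48.  76.  85. 150. 183.]
50 119 centroid [ 571.4 -140.4] offset from fence cl 63.0 along 14.5 rect [array([ 571.1, -136.9]), array([26.7, 65.2]), np.float64(81.4)]
56 302 centroid [ 554.7 -135.3] offset from fence cl 67.22 along -2.42 rect [array([ 549.9, -136.7]), array([ 30.4, 106.1]), np.float64(87.2)]
62 327 centroid [ 556.  -134.8] offset from fence cl 67.78 along -1.21 rect [array([ 550.7, -131.8]), array([ 30.6, 108.6]), np.float64(81.4)]
side14 -0.05 fence inner edge off mm 11.63 outer -11.25
side14 0.0 fence inner edge off mm 10.88 outer -10.12
side14 0.03 fence inner edge off mm 11.25 outer -10.5
side14 0.06 fence inner edge off mm 11.63 outer -10.88
side14 0.09 fence inner edge off mm 12.0 outer -11.25
side14 red hist [ 71.    77.    94.   155.   189.15]
50 2 centroid [ 688.8 -164.5] offset f
[... 204 characters left out ...]
ray([3.8, 2.2]), np.float64(81.4)]
62 3 centroid [ 688.8 -163.2] offset from fence cl 46.54 along 132.98 rect [array([ 689.1, -162.6]), array([3.8, 2.2]), np.float64(81.4)]
top14 -0.05 fence inner edge off mm 11.25 outer -9.75
top14 0.0 fence inner edge off mm 8.62 outer -10.12
top14 0.03 fence inner edge off mm 9.75 outer -11.62
top14 0.06 fence inner edge off mm 8.62 outer -10.5
top14 0.09 fence inner edge off mm 9.75 outer -12.37
top14 red hist [ 55.  60. 111. 130. 140.]Traceback (most recent call last):
  File "<stdin>", line 18, in <module>
    return _wrapfunc(a, 'argmax', axis=axis, out=out, **kwds)
    return bound(*args, **kwds)
ValueError: attempt to get argmax of an empty sequence
```

```bash
cat > e2.py <<'E'
from chk import *
th=np.radians(-3.1);d=np.array([np.cos(th),np.sin(th)]);n=np.array([-d[1],d[0]]);P0=np.array([.5535,-.2025])
def run(c,img,x0):
    z=.0493 if c=="side" else .048
    S=np.linspace(x0-.07,x0+.07,15)
    t,q=edge(c,img,z,P0,d,n,S,.03)
    o=[]
    for r in q:
        m=np.convolve(r[:,2],np.ones(7)/7,'same');g=np.gradient(m);w=(t>.003)&(t<.02)
        k=g if c=="side" else -g*0+g
        i=np.argmax(np.where(w,g,-9)); 
        # parabola
        a,b,e=g[i-3],g[i],g[i+3];o.append(t[i]+(0 if (a-2*b+e)==0 else .5*(a-e)/(a-2*b+e)*3*(t[1]-t[0])))
    o=np.array(o)*1000;p=np.polyfit(S,o,1);print(c,"edge offs mm",o.round(1),"med",np.median(o).round(2),"slope deg",np.degrees(p[0]/1000).round(2))
E
python3 - <<'E'
from e2 import *
run("side",cv2.imread("pics/side8.png"),.006)
run("side",cv2.imread("pics/side12.png"),.042)
run("side",cv2.imread("pics/side14.png"),.053)
E
```

```text
side edge offs mm [ 9.   8.2  7.6  9.6  8.7  8.  10.2  9.2  8.4  7.9  9.8  8.9  8.2 10.3
  9.4] med 8.88 slope deg 0.34
side edge offs mm [ 9.   8.2 10.2  9.6  8.8 10.7 10.1  9.3  8.6 10.6  9.8  8.9  8.2 10.4
  9.5] med 9.53 slope deg 0.11
side edge offs mm [ 8.3 10.3  9.5  8.6 10.4 10.   9.2  8.4 10.5  9.8  8.9  8.3 10.3  9.5
  8.6] med 9.46 slope deg -0.06
```

```bash
python3 - <<'E'
from e2 import *
import e2
def dense(c,img,x0,z,P0,d,n,lo,hi,sign,half):
    S=np.linspace(x0-half,x0+half,400);t,q=edge(c,img,z,P0,d,n,S,.03)
    o=[]
    for r in q:
        m=np.convolve(r[:,2],np.ones(7)/7,'same');g=sign*np.gradient(m);w=(t>lo)&(t<hi);g=np.where(w,np.maximum(g,0),0);i=g.argmax();k=slice(max(i-6,0),i+7);o.append((t[k]*g[k]).sum()/g[k].sum())
    o=np.array(o)*1000;p=np.polyfit(S,o,1);ok=abs(o-np.polyval(p,S))<2;p=np.polyfit(S[ok],o[ok],1);return o[ok].mean().round(2),np.degrees(np.arctan(p[0]/1000)).round(2),ok.mean().round(2)
for f,x0 in(("side8",.006),("side10",.006),("side12",.042),("side14",.053)):
    img=cv2.imread(f"pics/{f}.png")
    print(f,"slab edge",dense("side",img,x0,.0493,P0,d,n,.003,.018,1,.07),"step edge",dense("side",img,x0,.0593,P0,d,n,.015,.029,1,.06),"fence outer",dense("side",img,0,.0333,P0,d,n,-.018,-.004,1,.1))
E
```

```text
side8 slab edge (np.float64(8.94), np.float64(0.28), np.float64(1.0)) step edge (np.float64(21.04), np.float64(0.06), np.float64(1.0)) fence outer (np.float64(-12.38), np.float64(0.01), np.float64(1.0))
side10 slab edge (np.float64(8.98), np.float64(0.26), np.float64(1.0)) step edge (np.float64(21.03), np.float64(0.02), np.float64(1.0)) fence outer (np.float64(-12.39), np.float64(0.06), np.float64(1.0))
side12 slab edge (np.float64(9.41), np.float64(0.18), np.float64(1.0)) step edge (np.float64(21.49), np.float64(-0.36), np.float64(1.0)) fence outer (np.float64(-12.58), np.float64(0.22), np.float64(1.0))
side14 slab edge (np.float64(9.46), np.float64(-0.14), np.float64(1.0)) step edge (np.float64(21.41), np.float64(-0.1), np.float64(1.0)) fence outer (np.float64(-12.38), np.float64(0.0), np.float64(1.0))
```

```bash
python3 -m jog '[{"grip":0.5,"delta_pos":[0,0,0],"turn":[0,0.125,0]},{"grip":0.5,"delta_pos":[0,0,0],"turn":[0,0.125,0]},{"grip":0.5,"delta_pos":[0,0,0],"turn":[0,0.125,0]},{"grip":0.5,"delta_pos":[0,0,0],"turn":[0,0.125,0]},{"grip":0.5,"delta_pos":[0,0,0],"turn":[0,0.125,0]},{"grip":0.5,"delta_pos":[0,0,0],"turn":[0,0.125,0]},{"grip":0.5,"delta_pos":[0,0,0],"turn":[0,0.125,0]},{"grip":0.5,"delta_pos":[0,0,0],"turn":[0,0.125,0]},{"grip":0.5,"delta_pos":[0,0,0],"turn":[0,0.125,0]},{"grip":0.5,"delta_pos":[0,0,0],"turn":[0,0.125,0]}]'>/dev/null; python3 -m jog '[{"grip":0.5,"delta_pos":[0,0,0],"turn":[0,0.125,0]},{"grip":0.5,"delta_pos":[0,0,0],"turn":[0,0.125,0]},{"grip":0.5,"delta_pos":[0,0,0],"turn":[0,0.06,0]},{"grip":0.5,"delta_pos":[0,0,0],"turn":[0,0,0]}]' >/dev/null; python3 -c "
from h import *
to(.602,-.05,.26,-3.15)"
```

```text
t 29.22 pos [ 0.4167 -0.0168  0.2955] F [ 0.75 -0.68 -0.57] delta cm [18.647  3.973 -1.905] norm 19.16 yaw -4.27 turn y(rad) -0.0195 tilt [ 0.0219 -0.9997 -0.0079]
```

```bash
python3 -m jog '[{"grip":0.5,"delta_pos":[0,0,0],"turn":[0.008,-0.019,0.022]},{"grip":0.5,"delta_pos":[3.7,0.5,-0.3],"turn":[0,0,0]},{"grip":0.5,"delta_pos":[3.7,0.8,-0.3],"turn":[0,0,0]},{"grip":0.5,"delta_pos":[3.7,0.8,-0.3],"turn":[0,0,0]},{"grip":0.5,"delta_pos":[3.7,0.8,-0.3],"turn":[0,0,0]},{"grip":0.5,"delta_pos":[2.5,0.5,-0.3],"turn":[0,0,0]},{"grip":0.5,"delta_pos":[0,0,0],"turn":[0,0,0]},{"grip":0.5,"delta_pos":[0,0,0],"turn":[0,0,0]}]' >/dev/null; python3 -c "
from h import *
to(.602,-.055,.19,-3.15)"
```

```text
t 29.88 pos [ 0.5951 -0.0507  0.2558] F [-0.78 -0.03 -1.12] delta cm [ 0.757  6.573 -0.416] norm 6.63 yaw -2.38 turn y(rad) 0.0134 tilt [-0.0076 -1.      0.0022]
```

```bash
python3 -m jog '[{"grip":0.5,"delta_pos":[0.5,2,0],"turn":[-0.002,0.013,-0.007]},{"grip":0.5,"delta_pos":[0,2,0],"turn":[0,0,0]},{"grip":0.5,"delta_pos":[0,1.5,0],"turn":[0,0,0]},{"grip":0.5,"delta_pos":[0,0.6,0],"turn":[0,0,0]},{"grip":0.5,"delta_pos":[0,0,0],"turn":[0,0,0]},{"grip":0.5,"delta_pos":[0,0,0],"turn":[0,0,0]}]' >/dev/null; python3 -c "
from h import *
to(.602,-.085,.191,-3.15)"
```

```text
t 30.38 pos [ 0.5977 -0.0542  0.1937] F [ 0.46 -0.36  0.89] delta cm [ 0.585  0.26  -3.052] norm 3.12 yaw -2.81 turn y(rad) 0.006 tilt [-3.7e-03 -1.0e+00  9.0e-04]
```

```bash
python3 -m jog '[{"grip":0.5,"delta_pos":[0.2,0.2,-0.3],"turn":[0,0.006,-0.003]},{"grip":0.5,"delta_pos":[0.05,0,-0.4],"turn":[0,0,0]},{"grip":0.5,"delta_pos":[0.05,0,-0.4],"turn":[0,0,0]},{"grip":0.5,"delta_pos":[0.05,0,-0.4],"turn":[0,0,0]},{"grip":0.5,"delta_pos":[0.05,0,-0.4],"turn":[0,0,0]},{"grip":0.5,"delta_pos":[0.05,0,-0.4],"turn":[0,0,0]},{"grip":0.5,"delta_pos":[0.05,0,-0.3],"turn":[0,0,0]},{"grip":0.5,"delta_pos":[0,0,-0.2],"turn":[0,0,0]}]' >/dev/null; python3 -c "
from h import *
to(.602,-.0935,.191,-3.15)"
```

```text
t 31.05 pos [ 0.603  -0.0862  0.1974] F [ 0.61 -0.07 -0.14] delta cm [-0.067  0.638 -0.736] norm 0.98 yaw -3.1 turn y(rad) 0.0009 tilt [ 7.4e-03 -1.0e+00 -8.0e-04]
```

```bash
python3 -m jog '[{"grip":0.5,"delta_pos":[0,0.4,0],"turn":[0,0,0.007]},{"grip":0.5,"delta_pos":[0,0.3,0],"turn":[0,0,0]},{"grip":0.5,"delta_pos":[0,0,-0.08],"turn":[0,0,0]},{"grip":0.5,"delta_pos":[0,0,-0.08],"turn":[0,0,0]},{"grip":0.5,"delta_pos":[0,0,-0.06],"turn":[0,0,0]},{"grip":0.5,"delta_pos":[0,0,-0.06],"turn":[0,0,0]}]' >/dev/null; python3 -c "
from h import *
to(.602,-.0935,.191,-3.15)"
```

```text
t 31.55 pos [ 0.6026 -0.0894  0.1888] F [-0.08 -0.04 -0.07] delta cm [-0.035 -0.217 -0.412] norm 0.47 yaw -3.12 turn y(rad) 0.0006 tilt [-1.8e-03 -1.0e+00 -3.0e-04]
```

```bash
python3 -m jog '[{"grip":0.5,"delta_pos":[0,0,-0.05],"turn":[0,0,0]},{"grip":0.5,"delta_pos":[0,0,-0.05],"turn":[0,0,0]}]' |egrep 'pos|for'
```

```text
position: [0.6024, -0.0903, 0.1887]
force: [-1.1, 0.1, -0.3]
```

```bash
python3 -m jog '[{"grip":0.5,"delta_pos":[0,0,-0.04],"turn":[0,0,0]},{"grip":0.5,"delta_pos":[0,0,-0.04],"turn":[0,0,0]}]' |egrep 'pos|for'
```

```text
position: [0.6025, -0.0911, 0.1889]
force: [0.2, 0.6, 0.8]
```

```bash
python3 -m jog '[{"grip":0.5,"delta_pos":[0,0,-0.04],"turn":[0,0,0]},{"grip":0.5,"delta_pos":[0,0,-0.04],"turn":[0,0,0]}]' |egrep 'pos|for'
```

```text
position: [0.6025, -0.0919, 0.1891]
force: [-0.1, 0.4, -0.2]
```

```bash
python3 -m jog '[{"grip":0.5,"delta_pos":[0,0,-0.03],"turn":[0,0,0]},{"grip":0.5,"delta_pos":[0,0,-0.03],"turn":[0,0,0]}]' |egrep 'pos|for'
```

```text
position: [0.6025, -0.0927, 0.1892]
force: [-0.1, 0.4, -0.5]
```

```bash
python3 -m jog '[{"grip":0.5,"delta_pos":[0,0,-0.03],"turn":[0,0,0]}]' |egrep 'pos|for'
```

```text
position: [0.6025, -0.093, 0.1892]
force: [0.0, -0.6, 0.2]
```

```bash
python3 -m jog '[{"grip":0.5,"delta_pos":[0,0,-0.03],"turn":[0,0,0]}]' |egrep 'pos|for'
```

```text
position: [0.6025, -0.0931, 0.1892]
force: [0.0, 2.1, 0.4]
```

```bash
python3 -m jog '[{"grip":0.5,"delta_pos":[0,0,-0.03],"turn":[0,0,0]}]' |egrep 'pos|for'
```

```text
position: [0.6025, -0.0932, 0.1892]
force: [0.6, 1.6, 0.6]
```

```bash
python3 -m jog '[{"grip":0.5,"delta_pos":[0,0,-0.03],"turn":[0,0,0]}]' |egrep 'pos|for'
```

```text
position: [0.6025, -0.0933, 0.1892]
force: [0.0, 2.0, 0.3]
```

```bash
python3 -m jog '[{"grip":0.5,"delta_pos":[0,0,-0.04],"turn":[-0.0005,0,0]},{"grip":0.5,"delta_pos":[0,0,-0.04],"turn":[-0.0005,0,0]}]' |egrep 'pos|for'
```

```text
position: [0.6024, -0.0936, 0.1892]
force: [0.5, 3.6, 0.8]
```

```bash
python3 -m jog '[{"grip":0.5,"delta_pos":[0,0,-0.04],"turn":[-0.0005,0,0]}]' |egrep 'pos|for'
```

```text
position: [0.6024, -0.0936, 0.1892]
force: [-0.5, 4.6, 0.0]
```

```bash
python3 -m jog '[{"grip":0.5,"delta_pos":[0,0,-0.04],"turn":[-0.0005,0,0]}]' |egrep 'pos|for'
```

```text
position: [0.6023, -0.0937, 0.1892]
force: [-0.5, 5.2, 1.9]
```

```bash
python3 -m jog '[{"grip":0.5,"delta_pos":[0,0,-0.05],"turn":[-0.0005,0,0]}]' |egrep 'pos|for'
```

```text
position: [0.6023, -0.0937, 0.1892]
force: [-0.1, 4.7, 1.1]
```

```bash
python3 -m jog '[{"grip":0.5,"delta_pos":[0,0,-0.05],"turn":[-0.001,0,0]}]' >/dev/null; python3 -c "
from h import *
to(.602,-.0935,.191,-3.15)"
```

```text
t 33.05 pos [ 0.6023 -0.0937  0.1892] F [0.3  6.07 0.81] delta cm [-0.033 -0.182  0.02 ] norm 0.19 yaw -3.06 turn y(rad) 0.0016 tilt [-0.002  -1.      0.0014]
```

```bash
python3 -m jog '[{"grip":0.5,"delta_pos":[0,-0.01,-0.06],"turn":[-0.0015,0,0]},{"grip":0.5,"delta_pos":[0,-0.01,-0.06],"turn":[-0.0015,0,0]},{"grip":0.5,"delta_pos":[0,-0.01,-0.06],"turn":[-0.0015,0,0]}]' |egrep 'pos|for'
```

```text
position: [0.6023, -0.0935, 0.1892]
force: [0.7, 7.1, -0.5]
```

```bash
python3 -m jog '[{"grip":0.5,"delta_pos":[0,0,0.2],"turn":[0,0,0]},{"grip":0.5,"delta_pos":[0,0,1.0],"turn":[0,0,0]},{"grip":0.5,"delta_pos":[0,0,1.5],"turn":[0,0,0]},{"grip":0.5,"delta_pos":[0,-1,1],"turn":[0,0,0]},{"grip":0.5,"delta_pos":[0,-3,0],"turn":[0,0,0]},{"grip":0.5,"delta_pos":[-2,-3,0],"turn":[0,0,0]},{"grip":0.5,"delta_pos":[-4,-3,0],"turn":[0,0,0]},{"grip":0.5,"delta_pos":[-4,0,0],"turn":[0,0,0]},{"grip":0.5,"delta_pos":[-4,0,0],"turn":[0,0,0]},{"grip":0.5,"delta_pos":[-3,0,0],"turn":[0,0,0]}]'; python3 -m jog '[{"grip":0.5,"delta_pos":[0,0,0],"turn":[0,0,0]},{"grip":0.5,"delta_pos":[0,0,0],"turn":[0,0,0]}]'|grep force; python3 - <<'E'
from lay import *
lay("side","pics/side15.png");lay("top","pics/top15.png")
for c in("side","top"):
    for q in("dropper_a","cup","plinth_mid"): print(c,q,[(np.round(r["point"],3).tolist(),round(r["score"],2)) for r in place_of(c,q)])
E
```

```text
t: 34.13
position: [0.4406, -0.041, 0.2924]
ee_rot: [-0.705, 0.709, -0.015, 0.019]
force: [-1.2, -0.8, 0.6]
opening: 0.0427
force: [1.4, -0.1, 0.1]
side step 1239 z 0.06 rect [array([ 606.1, -151. ]), array([ 70.9, 145.9]), np.float64(86.9)]
side slab 1554 z 0.0595 rect [array([ 606.4, -148.6]), array([ 80.5, 170.2]), np.float64(87.0)]
top step 1182 z 0.0586 rect [array([ 606.3, -149.1]), array([ 71.3, 150.1]), np.float64(86.5)]
top slab 1618 z 0.0574 rect [array([ 604. , -143.9]), array([ 82.2, 173.3]), np.float64(89.9)]
side dropper_a [([0.562, -0.384, -0.0], 0.88), ([0.49, -0.376, -0.005], 0.64)]
side cup [([0.51, 0.38, 0.003], 0.69)]
side plinth_mid [([0.361, 0.317, 0.086], 0.92), ([0.607, -0.153, 0.029], 0.8), ([0.254, -0.233, 0.082], 0.67)]
top dropper_a [([0.486, -0.367, -0.0], 0.46), ([0.56, -0.387, -0.0], 0.44)]
top cup [([0.512, 0.376, 0.001], 0.88), ([0.521, -0.146, 0.034], 0.41)]
top plinth_mid [([0.37, 0.318, 0.085], 0.96), ([0.605, -0.153, 0.028], 0.69), ([0.256, -0.229, 0.082], 0.68)]
```

View pics/side15.png

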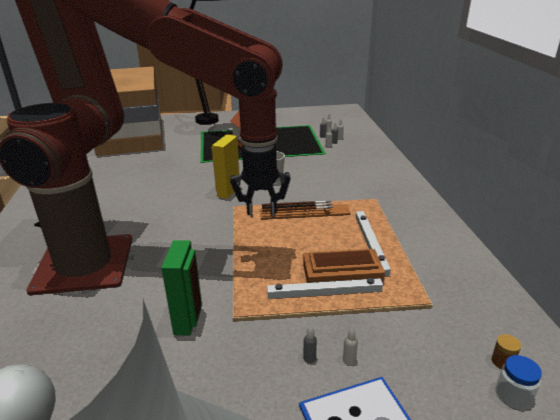

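View pics/top15.png

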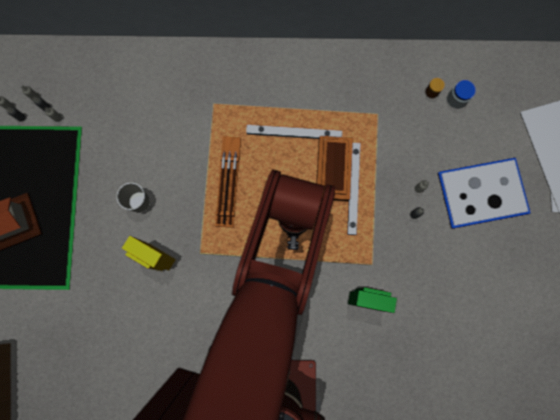

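The pictures show the plinth in the corner: side view about (345, 265), tight to the fence and the end stop. The bottles, cup and rest have not moved, and the gripper is clear. Handing in.

```bash
python3 - <<'E'
from lay import *
run=__import__("e2").run
run("side",cv2.imread("pics/side15.png"),.053)
print(sign_off())
E
```

```text
side edge offs mm [ 8.  10.1  9.4  8.6  7.9 10.   9.2  8.4  9.9  9.7  8.9  8.3 10.3  9.5
  8.6] med 9.19 slope deg 0.12
the job is handed in; nothing more can be done
None
```

The plinth is lying stepped face up in the corner against both bars, and the job was handed in at about 34 s of the 72 s allowed.

- **Tipping:** I pushed it near its top until it fell flat on its back. It was not lifted.
- **Side fence:** I slid it to the fence and held about 9–10 N at the wrist for just over 2 s. Less the 2–2.7 N it takes to slide, that is roughly 7–8 N on the fence.
- **End stop:** I slid it along the fence to the end stop and held about 10–11 N at the wrist for about 2 s, roughly 7–8 N on the bar. While building up to that, I bore down on it with up to about 7 N for a few control periods. I corrected this before the hold.
- **Extra touch:** the side camera then suggested a gap of about 0.5 mm at the fence. I nudged it back with a light press of up to 7 N at the wrist. This went beyond the order you gave, but came after both presses.
- **Peak force:** the highest wrist reading along the push was about 12 N, so by these readings neither bar saw more than 15 N. Readings came only at the end of each move.

**Last checks:**
- The plinth reads square to the bars within about 0.2 degrees.
- It did not move along the fence during the nudge.
- The edge offset from the fence was 9.2 mm, against 8.9 mm just after the first fence press. That leaves at most about 0.3 mm, which is within the camera's resolution.
- The end-stop contact was checked by force and by eye, not measured as a gap.
- The dropper bottles, cup and brush rest look unmoved, and the gripper is clear of everything.
- In the last top picture the bottle detector scored low (below 0.5), but its positions agreed with the earlier ones to within about 5 mm.

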